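Load the reference bars into the covered magazine

TASK

Load every hardness reference bar on the bench into the green covered magazine, lowest bar first and highest last: set each one by hand on the plate in front of the mouth, then push it in with the orange-handled push tool (not the fingers), in gentle taps, until it is right up against its own hidden stop before starting the next. Finally lay the push tool back on its black rubber pad, standing on its foot, and leave the petri dish, the steel section and the objective jar where they are.

Things in the scene. Friction and masses are not known exactly. Their poses are not given: they have to be found in the camera images.
- magazine: green covered magazine, fixed: a straight tunnel open at one end. Origin at the underside under the middle of its mouth; x points inward along the tunnel. Floor plate 5 mm thick, 82.5 mm wide, reaching 75 mm out in front of the mouth. Tunnel 62.5 mm wide inside, walls 9 mm, roof top 52 mm above its underside, hood 175 mm long. Flared strips 10 mm high reach 18 mm out beside the mouth.
- stops (a point): point on the tunnel's floor (5 mm up) at its closed end, 165 mm inside. Unseen, the ceiling steps down: 38.5 mm over the floor for the first 55 mm, 28.5 mm to 110 mm, 18.5 mm to the end wall at 165 mm. So the high bar stops at 55 mm, the mid at 110 mm, the low at the end wall; home bars have 5 mm gaps between them, and a higher bar shuts lower ones out.
- pad: black rubber pad of the push tool, fixed, 250 mm (its x) by 90 mm (its y), 4 mm thick, with a thin yellow line along each long side; origin at the centre of its underside. At the start the tool stands along it.
- push_tool: push tool on its foot. Origin on its underside below the middle of the handle; x along the blade to the tip. Blade 22 mm wide, 12 high; white tip 44 mm wide, 13 high, its flat end 155 mm from the origin; steel foot 44 x 50 mm (x, y), 10 high; upright orange handle 34 mm (x) by 24 mm (y), 10 to 66 mm above the underside: grasp across the 24 mm. 0.35 kg, most of it in handle and foot.
- bar_low: steel reference bar with a yellow band, 16 mm high, 50 mm along its own x, 60 mm across its own y (grasp across the 60 mm), about 0.25 kg; origin at the centre of its underside; either end may lead. Its stop is 165 mm inside the magazine's mouth. It may be absent in a run.
- bar_mid: steel reference bar with a blue band, 26 mm high, 50 mm along its own x, 60 mm across its own y (grasp across the 60 mm), about 0.4 kg; origin at the centre of its underside; either end may lead. Its stop is 110 mm inside the magazine's mouth. It may be absent in a run.
- bar_high: steel reference bar with a red band, 36 mm high, 50 mm along its own x, 60 mm across its own y (grasp across the 60 mm), about 0.55 kg; origin at the centre of its underside; either end may lead. Its stop is 55 mm inside the magazine's mouth. It may be absent in a run.
- board: pale wooden board, fixed, 340 mm (its x) by 130 mm (its y), 10 mm thick, on which the bars wait in a row; origin at the centre of its underside
- petri_dish: glass petri dish, 50 mm across, 14 mm high, a bystander; origin at the centre of its underside
- steel_section: round metal section, 34 mm across, 14 mm high, a bystander; origin at the centre of its underside
- objective_jar: white jar with a black lid, 47 mm across, 60 mm high, a bystander; origin at the centre of its underside
Things that resemble listed ones, but are neither listed nor needed, are in the scene too. Leave any purple look-alike of the bar_low alone.

How it is judged (in metres and radians):
On the way, in this order (a step that is already met when the one before it is completed fails the run):
1. the low bar is home against its stop (x of bar_low in the frame of magazine between 0.137 and 0.144 m and y of bar_low in the frame of magazine between -0.006 and 0.006 m and z of bar_low in the frame of magazine below 0.009 m and angle between bar_low's own z axis and vertical below 0.1 rad), for 0.3 s.
2. the mid bar is home against its stop (x of bar_mid in the frame of magazine between 0.082 and 0.089 m and y of bar_mid in the frame of magazine between -0.006 and 0.006 m and z of bar_mid in the frame of magazine below 0.009 m and angle between bar_mid's own z axis and vertical below 0.1 rad), for 0.3 s.
3. the high bar is home against its stop (x of bar_high in the frame of magazine between 0.027 and 0.034 m and y of bar_high in the frame of magazine between -0.006 and 0.006 m and z of bar_high in the frame of magazine below 0.009 m and angle between bar_high's own z axis and vertical below 0.1 rad), for 0.3 s.
At the end, for the whole second after the job is handed in: Every bar present lies flat in the magazine, at rest, its leading face within 3 mm of its own stop. The push tool stands on its foot on the pad, let go, along it within 0.25 rad either way round, its origin within 25 mm of the pad's centre line and 20 to 110 mm from its middle (all of step 1 and all of step 2 and all of step 3 and linear speed of each of bar_low, bar_mid, bar_high, push_tool below 0.01 m/s and z of push_tool in the frame of pad below 0.009 m and angle between push_tool's own z axis and vertical below 0.1 rad and y of push_tool in the frame of pad between -0.025 and 0.025 m and angle between the x axis of push_tool and the x axis of pad, either way round below 0.25 rad and (x of push_tool in the frame of pad between -0.11 and -0.02 m or x of push_tool in the frame of pad between 0.02 and 0.11 m)); the robot touches nothing.
It fails at once if the fingers touch a bar once its centre is more than 20 mm inside the mouth ((contact force between the fingers and bar_low above 0.5 N and x of bar_low in the frame of magazine above 0.02 m and z of bar_low in the frame of magazine below 0.02 m and y of bar_low in the frame of magazine between -0.03 and 0.03 m) or (contact force between the fingers and bar_mid above 0.5 N and x of bar_mid in the frame of magazine above 0.02 m and z of bar_mid in the frame of magazine below 0.02 m and y of bar_mid in the frame of magazine between -0.03 and 0.03 m) or (contact force between the fingers and bar_high above 0.5 N and x of bar_high in the frame of magazine above 0.02 m and z of bar_high in the frame of magazine below 0.02 m and y of bar_high in the frame of magazine between -0.03 and 0.03 m)).
It fails at once if the push tool presses on a bar with more than 60 N (contact force between push_tool and bar_low above 60 N or contact force between push_tool and bar_mid above 60 N or contact force between push_tool and bar_high above 60 N).
It fails at once if the petri dish, the steel section or the objective jar is moved more than 20 mm (distance of any of petri_dish, steel_section, objective_jar from where it was at the start of the episode above 0.02 m).
Of bar_low, bar_mid, bar_high only 2 to 3 are there at a start; the rules pass over those that are not, and their reading is None.
At some moment in a run one of push_tool, bar_high may be knocked a few centimetres aside while the robot is not near it.
Once in a run the grip may slacken for a moment while it holds something.
It also fails if it takes over 210 s, if anything falls off the work surface, if the arm or the gripper's body presses on something with over 40 N, if the wrist force passes 120 N, or if a joint passes its speed limit or range.

ROBOT

A 6-joint arm with a two-finger parallel gripper is mounted at the origin on a cart in front of the work surface, level with it; the furniture and walls round the work are solid. World frame = base frame: x ahead of the robot, y to its left, z up, the work surface at z = 0. Lengths are in mm, angles in rad, forces in N, time in s.
With the tool pointing down it reaches from about 350 to 775 mm from the base axis. Payload 7.3 kg.
Tool frame: the origin (TCP) lies at the very end of the fingers, on their centre line; the grasp point (between the pads) lies behind it (bot.grip_point_offset is the z of the grasp point in the tool frame, in mm); z points along the fingers, y is the line along which they close (so a half turn about z gives the same grasp; the last joint's range is limited). The gripper opens to 92 mm and grips with 3 to 60 N. Pads are 19 mm wide; open, the fingers measure 130 mm over their backs; the gripper's body (75 mm by 190 mm) begins 47 mm behind the grasp point.
Start: joints at [1.107, 0.342, 1.524, -0, 1.275, -0.146], TCP at [164.036, 498.735, 226.741] pointing down, gripper open.
Joint ranges: [-2.53, 2.53], [-0.77, 2.02], [0.04, 2.7], [-1, 4.14], [0.28, 2.66], [-3.11, 3.11]. Speed limits (rad/s): [2.57, 2.57, 3.14, 3.14, 3.14, 3.14].

INTERFACE

Orientations are given as [roll, pitch, yaw] about the fixed x, y, z axes, in that order (R = Rz(yaw) Ry(pitch) Rx(roll)).
In Python, from plant import bot gives the robot as it stands. The module is installed in compiled form; this text tells all that it offers.
- The arm moves only by the shell command python3 -m crank 'ROWS'. ROWS is JSON, a list that holds one entry, the list of rows, each a list of 5 numbers: the opening, from 0 (shut) to 1 (fully open), then the shift along the tool's x, y, z in cm, then the turn about the tool's z in degrees. In form: [[[claw, x, y, z, turn], ...]]. A call has exactly 10 rows; each row is the pose to reach, as a shift and turn from the pose commanded when the call began, along the tool's axes at that moment; what a row does not reach only later rows make up. A row lasts 1/10 s, in which the tool goes at most 50 mm and 8.59 degrees, less where a joint would pass 70% of its speed; a pose out of reach is approached as far as the arm can. A call with a gripper value outside its range is refused whole. The fingers move at their own pace and stop on an object; the grip force is fixed at half the most. Time passes only in rows, so rows that repeat a pose let the fingers close, or fill a call up. It gives the time, the measured TCP pose, the force, the opening and the grip force at its end, in the units of the state.
- bot.get_obs(): the state, without advancing time (a new reading comes with each control period).
- bot.capture(name): name is "scene" or "top" or "wrist"; returns (picture, depth): 400x640x3 uint8, red, green, blue; 400x640 float32, mm along the optical axis (not along the pixel's ray), 0 where there is no reading.
- bot.calibration(name): a dict with "vertical_fov" (degrees; the focal length in pixels is half the picture's height over the tangent of half this angle, whatever the lens; pixels are square), "cx", "cy" (the principal point, pixels), "rvec" (rotation vector, rad) and "tvec" (3), from world to camera coordinates, as OpenCV has them; the wrist camera has in their place "tool_from_camera" (4x4, takes a point from camera to tool coordinates, whose origin is the TCP and whose axes are the flange's). Camera axes: x right, y down, z forward; pixel columns grow to the right and rows downward; lengths in mm; the calibration is good to about 2 mm. The wrist camera is an equidistant fisheye: a pixel r from the principal point sees the ray r / f radians off the axis. A picture is of the moment at which its call begins: read the wrist's pose just before it. calibration takes no time and is no camera call.
- bot.close_job(): hands the job in; it is judged then, once.
The state is a dict: "time": time; "joint_positions": joint angles; "dq": joint speeds; "tau": joint torques, N m; "tool_pos": TCP position; "tcp_rot": TCP orientation; "contact_force": force on the tool from outside, world axes, zero at the start; "moment": the same for the moment, N m; "grip_width": finger opening in mm; "finger_force": force on a finger pad.
Only numpy, scipy, OpenCV 4.12 (cv2) and the standard library are available. Lean on these libraries where they do the work, as an engineer would, in place of code of your own. Each camera call takes 0.05 s, during which the arm holds its last target. There are 200 camera calls.

## Working session

There is one attempt and no reset: what is moved stays moved. The work goes in short steps, Python scripts to look and compute and a shell command to move; the robot and the scene stay as the last step left them, time stands still between calls to the robot, and variables do not carry over. Pictures are saved under pics/ and viewed, at most 14 in all, crops included, and the job is handed in when it is done.

```bash
mkdir -p pics; cat > h.py <<'E'
import numpy as np, cv2
from plant import bot
from scipy.spatial.transform import Rotation as R
def cam(name,obs=None):
    c=bot.calibration(name); f=200/np.tan(np.radians(c['vertical_fov']/2))
    if name=='wrist':
        o=obs or bot.get_obs(); T=np.eye(4); T[:3,:3]=R.from_euler('xyz',o['tcp_rot']).as_matrix(); T[:3,3]=o['tool_pos']
        M=T@np.array(c['tool_from_camera'])
    else:
        W=np.eye(4); W[:3,:3]=cv2.Rodrigues(np.array(c['rvec'],float))[0]; W[:3,3]=np.ravel(c['tvec']); M=np.linalg.inv(W)
    return c,f,M
def rays(name,uv,obs=None,k=None):
    c,f,M=k or cam(name,obs); uv=np.atleast_2d(np.array(uv,float)); d=(uv-[c['cx'],c['cy']])/f
    if name=='wrist':
        t=np.linalg.norm(d,axis=1)[:,None]; v=np.hstack([d*np.sinc(t/np.pi),np.cos(t)])/1
    else: v=np.hstack([d,np.ones((len(d),1))])
    # for wrist: v = (sin t * d/|d|, cos t)
    return M[:3,3],v@M[:3,:3].T
def onplane(name,uv,z,obs=None,k=None):
    o,v=rays(name,uv,obs,k); return o+v*((z-o[2])/v[:,2])[:,None]
def cloud(name,depth,obs=None,k=None):
    k=k or cam(name,obs); vv,uu=np.mgrid[0:400,0:640]; o,v=rays(name,np.c_[uu.ravel(),vv.ravel()],k=k)
    M=k[2]; zc=v@M[:3,2]; P=o+v*(depth.ravel()/zc)[:,None]; return P.reshape(400,640,3)
E
sed -i 's/v=np.hstack(\[d\*np.sinc(t\/np.pi),np.cos(t)\])\/1/v=np.hstack([d*np.sinc(t\/np.pi),np.cos(t)])/; /# for wrist/d' h.py
python3 - <<'E'
from h import *
o=bot.get_obs(); print(o, bot.grip_point_offset)
for n in ['scene','top','wrist']:
    p,d=bot.capture(n); np.savez(n+'0.npz',p=p,d=d); cv2.imwrite(f'pics/{n}0.png',p[:,:,::-1]); k=cam(n); print(n,k[1],k[2].round(2).tolist(),k[0]['cx'],k[0]['cy'])
E
```

```text
{'time': 0.0, 'joint_positions': array([ 1.10700882e+00,  3.42732394e-01,  1.52501752e+00, -3.08184584e-05,
        1.27538963e+00, -1.46018138e-01]), 'dq': array([ 0.00041636,  0.00014095,  0.0003263 , -0.00058457,  0.00143683,
        0.00139313]), 'tau': array([-1.49016258e-03, -4.31244743e+01, -2.44213915e+01,  7.17689632e-02,
        5.60668192e-02, -1.29907166e-04]), 'tool_pos': array([163.84860074, 498.34946787, 226.03976562]), 'tcp_rot': array([-3.14005793e+00, -1.95916649e-04,  2.82383213e+00]), 'contact_force': array([ 1.35998176, -0.35543063,  0.27476249]), 'moment': array([-0.00135876, -0.02675433, -0.00773253]), 'finger_force': 0.0, 'grip_width': 91.76179432264814} -18.8
scene 368.2227189334465 [[0.73, -0.43, 0.53, -164.9], [-0.69, -0.48, 0.55, -838.08], [0.02, -0.76, -0.65, 839.9], [0.0, 0.0, 0.0, 1.0]] 318.3506444220885 198.98381888738396
top 407.1398633042057 [[-0.0, -0.98, 0.2, 292.52], [-1.0, 0.0, 0.01, -197.95], [-0.01, -0.2, -0.98, 1124.08], [0.0, 0.0, 0.0, 1.0]] 316.1812503080981 199.4407084072878
wrist 309.70691628693146 [[0.31, 0.91, 0.28, 86.68], [0.95, -0.3, -0.1, 523.69], [-0.0, 0.3, -0.95, 383.84], [0.0, 0.0, 0.0, 1.0]] 320.1699273271078 197.26604057232998
```

View pics/top0.png

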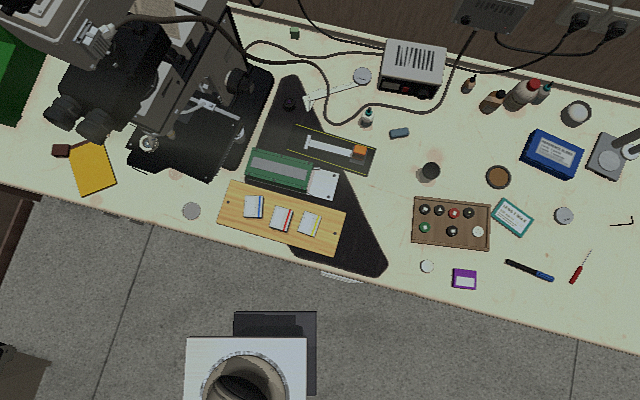

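View pics/scene0.png

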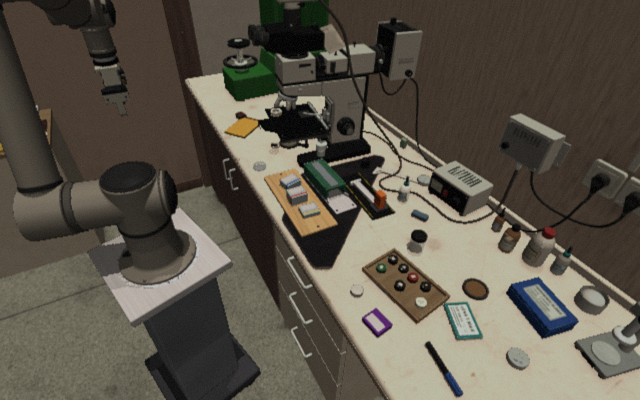

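Top: magazine (279,170) with its mouth to the right, its plate at (323,183). The bars are blue (254,207), red (283,218) and yellow (310,223) on the board; the tool's handle is at (360,152) and its tip at (305,145). The purple decoy is at (465,278). Next I measure coarsely from both views.

```bash
cat >> h.py <<'E'
def delta(pos,yaw):
    """rows needed (cm along tool axes, deg about tool z) from the present measured pose to TCP pos, tool yaw"""
    o=bot.get_obs(); Rm=R.from_euler('xyz',o['tcp_rot']).as_matrix(); d=Rm.T@(np.array(pos)-o['tool_pos'])/10
    t=-np.degrees((yaw-o['tcp_rot'][2]+np.pi)%(2*np.pi)-np.pi); return d.round(2),round(t,1)
E
python3 - <<'E'
from h import *
z=np.load('top0.npz'); P=cloud('top',z['d']); np.save('top0P.npy',P)
for n,uv in dict(yel=(310,223),red=(283,218),blue=(254,207),board=(340,235),plate=(323,183),roof=(279,165),handle=(360,152),tip=(312,146),blade=(335,150),pad=(305,155),bench=(400,180),dish=(191,211),jar=(430,172)).items(): print(n,P[uv[1],uv[0]].round(0))
p=z['p'][100:280,200:400,::-1]; cv2.imwrite('pics/topc.png',cv2.resize(p,None,fx=3.3,fy=3.3,interpolation=cv2.INTER_CUBIC))
print(delta([430,-110,330],2.82))
E
```

```text
yel [ 449. -169.   26.]
red [459. -98.  50.]
blue [491. -17.  38.]
board [ 418. -251.    2.]
plate [ 566. -205.    1.]
roof [605. -85.  53.]
handle [ 635. -305.   72.]
tip [ 671. -174.   18.]
blade [ 293. -198. 1124.]
pad [ 649. -153.    3.]
bench [ 574. -423.    1.]
dish [487. 166.   1.]
jar [ 582. -493.   59.]
(array([-44.29, -49.5 , -10.33]), np.float64(0.2))
```

View pics/topc.png

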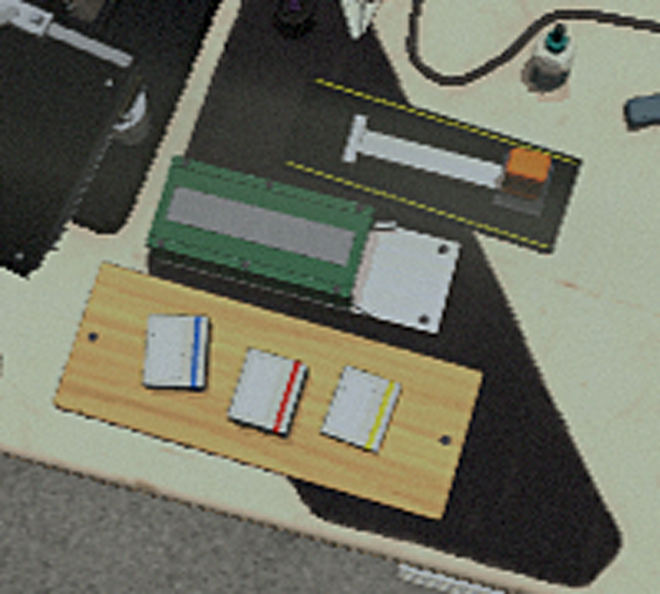

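Crop: the bars stand in a row on the board (blue, red, yellow), the plate lies in front of the tunnel mouth, and the tool on its pad points inward, parallel to the tunnel. I'll move the wrist camera over them.

```bash
python3 -c "
from h import *
print(delta([480,-190,330],1.82))"
```

```text
(array([-51.54, -55.53, -10.32]), np.float64(57.5))
```

```bash
python3 -m crank '[[[1,-3,-3,-1,3],[1,-6,-6,-2,6],[1,-9,-9,-3,9],[1,-12,-12,-4,12],[1,-15,-15,-5,15],[1,-18,-18,-6,18],[1,-21,-21,-7,21],[1,-24,-24,-8,24],[1,-27,-27,-9,27],[1,-27,-27,-10.3,29]]]'
python3 -c "
from h import *
print(delta([480,-190,330],1.82))"
```

```text
time: 1.15
tool_pos: [337.7, 153.9, 329.7]
tcp_rot: [-3.14, 0.001, 2.309]
contact_force: [-0.2, 1.2, -0.1]
grip_width: 91.7
finger_force: 0.0
(array([-3.502e+01, -1.262e+01,  3.000e-02]), np.float64(28.0))
```

```bash
python3 -m crank '[[[1,-4,-1.4,0,4],[1,-8,-2.8,0,8],[1,-12,-4.3,0,12],[1,-16,-5.7,0,16],[1,-20,-7.2,0,20],[1,-24,-8.6,0,24],[1,-28,-10,0,26],[1,-32,-11.5,0,28],[1,-35,-12.6,0,28],[1,-35,-12.6,0,28]]]'
python3 - <<'E'
from h import *
o=bot.get_obs(); p,d=bot.capture('wrist'); np.savez('w1.npz',p=p,d=d,pos=o['tool_pos'],rot=o['tcp_rot']); cv2.imwrite('pics/w1.png',p[:,:,::-1])
P=cloud('wrist',d,o); np.save('w1P.npy',P); print(o['tool_pos'],o['tcp_rot'],P[200,320])
E
```

```text
time: 2.15
tool_pos: [482.1, -187.9, 328.2]
tcp_rot: [-3.14, -0.001, 1.825]
contact_force: [0.7, 0.5, -0.3]
grip_width: 91.7
finger_force: 0.0
[ 482.06767865 -187.87364386  328.24160106] [-3.14006884e+00 -5.23563268e-04  1.82530021e+00] [ 500.4786366  -261.41653939    2.39597756]
```

View pics/w1.png

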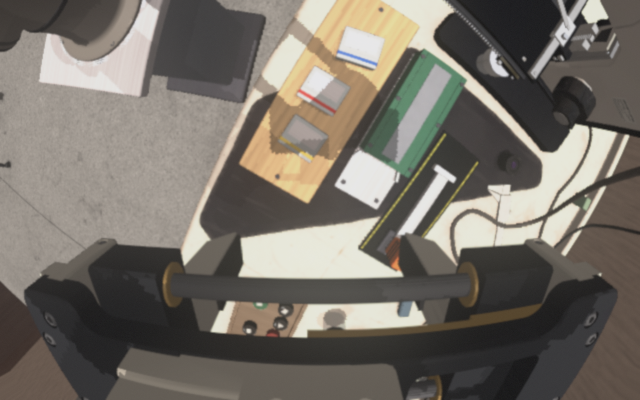

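Wrist view: bars blue (360,45), red (323,92) and yellow (302,138); plate (368,178), tunnel roof (415,115), tool tip (443,175), handle (395,250). The tunnel axis is about 30° off the tool's x. Now I measure from colour masks and depth in both views.

```bash
cat >> h.py <<'E'
def masks(p):
    hsv=cv2.cvtColor(p,cv2.COLOR_RGB2HSV); H,S,V=[hsv[...,i].astype(int) for i in range(3)]
    return dict(yel=(H>24)&(H<35)&(S>120)&(V>110),blue=(H>100)&(H<125)&(S>110)&(V>70),red=((H<7)|(H>172))&(S>130)&(V>80),
      orange=(H>7)&(H<18)&(S>150)&(V>120),green=(H>65)&(H<88)&(S>60)&(V>40),gray=(S<45)&(V>110))
def rect(pts):
    (c,s,a)=cv2.minAreaRect(np.float32(pts)); b=cv2.boxPoints((c,s,a)); e=[b[1]-b[0],b[2]-b[1]]; l=max(e,key=np.linalg.norm); y=np.degrees(np.arctan2(l[1],l[0]))%180
    return np.round(c,1),np.round(sorted(s),1),round(y,1)
def report(name,P,p):
    m=masks(p); x,y,z=P[...,0],P[...,1],P[...,2]
    box=(x>380)&(x<780)&(y>-420)&(y<120)&(z<120)
    print(name)
    for k,zr in dict(yel=(15,40),blue=(20,60),red=(25,65),orange=(40,90),green=(40,70)).items():
        q=m[k]&box&(z>zr[0])&(z<zr[1])
        n,L,st,_=cv2.connectedComponentsWithStats(q.astype(np.uint8),connectivity=8)
        for i in range(1,n):
            if st[i,4]<12: continue
            Q=P[L==i]; print(k,st[i,4],'z%.1f'%np.percentile(Q[:,2],75),*rect(Q[:,:2]))
E
python3 - <<'E'
from h import *
t=np.load('top0.npz'); report('top',np.load('top0P.npy'),t['p'])
w=np.load('w1.npz'); P=np.load('w1P.npy'); report('wrist',P,w['p'])
# tall clusters over board
for nm,P in (('top',np.load('top0P.npy')),('wrist',P)):
    x,y,z=P[...,0],P[...,1],P[...,2]
    q=(x>380)&(x<560)&(y>-300)&(y<60)&(z>20)&(z<60); q&=~((x-600)*1+(y+85)*-.27> -70)
    n,L,st,_=cv2.connectedComponentsWithStats(cv2.erode(q.astype(np.uint8),np.ones((2,2))))
    for i in range(1,n):
        if st[i,4]<30: continue
        Q=P[L==i]; zt=np.median(Q[:,2]); Q=Q[abs(Q[:,2]-zt)<6]; print(nm,'bar?',st[i,4],'z%.1f'%zt,*rect(Q[:,:2]))
    q=(x>380)&(x<560)&(y>-300)&(y<60)&(abs(z-10)<5); print('board z',np.median(z[q]))
E
```

```text
top
yel 29 z30.1 [ 442.2 -182. ] [ 4.4 58.7] 158.3
blue 27 z40.1 [493.8 -30.1] [ 3.3 55.1] 177.1
red 29 z49.9 [ 453.9 -106. ] [ 3.9 56.9] 163.1
orange 95 z73.4 [ 643.3 -304.5] [23.3 32.2] 78.7
green 1097 z55.1 [595.8 -83.5] [ 80.8 175. ] 74.5
wrist
blue 39 z39.4 [498.1 -31.8] [ 1.7 48.2] 177.5
red 60 z48.9 [ 455.4 -107.7] [ 2.2 57.3] 163.3
orange 42 z72.5 [ 634.2 -311.7] [ 9.5 18.5] 115.7
green 2815 z54.3 [597.  -84.9] [ 79.9 172.4] 74.8
top bar? 384 z38.3 [492.9 -15.6] [47.3 57.5] 177.8
top bar? 397 z48.4 [457.8 -92.3] [47.2 57.4] 163.0
top bar? 349 z28.2 [ 445.9 -168.2] [46.2 56.6] 160.8
board z 11.757824101883557
wrist bar? 1332 z38.4 [496.2 -15.7] [49.6 58.9] 177.2
wrist bar? 1406 z48.5 [461.7 -92.3] [49.  59.3] 162.4
wrist bar? 1228 z28.6 [ 450.1 -167.7] [49.5 59. ] 159.3
board z 12.30108001149489
```

Heights check out (tops about 26, 36 and 46 mm; roof 52 mm; tool handle 70 mm). All three bars are present and the magazine yaw is about 74.7°. I'll take a closer look above the low bar before grasping.

```bash
python3 -c "
from h import *
print(delta([448,-168,140],1.222))"
```

```text
(array([ 2.55, -2.76, 18.86]), np.float64(34.6))
```

```bash
python3 -m crank '[[[1,0.3,-0.3,2,4],[1,0.6,-0.6,5,8],[1,1,-1,8,12],[1,1.4,-1.4,11,16],[1,1.8,-1.8,14,20],[1,2.2,-2.2,16,25],[1,2.5,-2.5,18,30],[1,2.5,-2.8,18.9,34.6],[1,2.5,-2.8,18.9,34.6],[1,2.5,-2.8,18.9,34.6]]]'
cat >> h.py <<'E'
def look(n,save=True):
    o=bot.get_obs(); p,d=bot.capture('wrist'); cv2.imwrite(f'pics/{n}.png',p[:,:,::-1]); return o,p,cloud('wrist',d,o)
def bars(P,zl,zh,poly,minn=100):
    x,y,z=P[...,0],P[...,1],P[...,2]; q=(x>poly[0])&(x<poly[1])&(y>poly[2])&(y<poly[3])&(z>zl)&(z<zh)
    n,L,st,_=cv2.connectedComponentsWithStats(cv2.erode(q.astype(np.uint8),np.ones((3,3))))
    for i in range(1,n):
        if st[i,4]<minn: continue
        Q=P[L==i]; zt=np.median(Q[:,2]); Q=Q[abs(Q[:,2]-zt)<4]; print('blob',st[i,4],'z%.1f'%zt,*rect(Q[:,:2]))
E
python3 - <<'E'
from h import *
o,p,P=look('w2'); np.savez('w2.npz',p=p,P=P); print(o['tool_pos'],o['tcp_rot']); bars(P,18,60,(380,540,-300,60)); report('w',P,p)
E
```

```text
time: 3.2
tool_pos: [448.1, -166.8, 141.3]
tcp_rot: [3.141, -0.0, 1.228]
contact_force: [0.5, -0.1, -0.0]
grip_width: 91.7
finger_force: 0.0
[ 448.13525496 -166.83540856  141.33970531] [ 3.14096091e+00 -1.31865499e-04  1.22804325e+00]
blob 3021 z38.4 [495.5 -16.2] [47.5 57.9] 177.4
blob 4077 z48.5 [460.8 -91.9] [48.8 58.6] 162.1
blob 156 z43.4 [ 537.7 -150.6] [ 1.  12.1] 77.8
blob 3050 z28.6 [ 449.8 -166.1] [47.9 58.5] 160.4
w
blue 244 z39.1 [494.9 -31.3] [ 3.5 57.6] 177.7
red 305 z49.1 [ 456.  -107.7] [ 4. 58.] 163.4
green 7702 z54.3 [ 592.8 -100.6] [ 80.8 140.8] 74.7
```

View pics/w2.png

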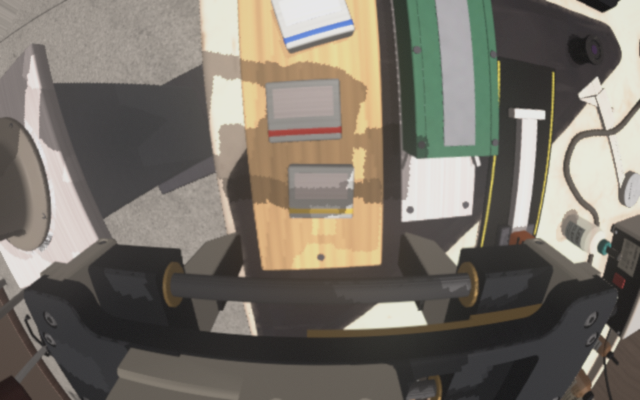

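Low bar at (322,190), centred and aligned under the gripper at (450,-166), yaw 1.23. Descend and grip.

```bash
python3 -m crank '[[[1,0.1,0.1,2,0],[1,0.1,0.1,4,0],[1,0.1,0.1,6,0],[1,0.1,0.1,8,0],[1,0.1,0.1,10,0],[1,0.1,0.1,11.5,0],[1,0.1,0.1,12.5,0],[1,0.1,0.1,12.8,0],[1,0.1,0.1,12.9,0],[1,0.1,0.1,12.9,0]]]'
python3 -m crank '[[[0.5,0,0,0,0],[0.5,0,0,0,0],[0.5,0,0,0,0],[0.5,0,0,0,0],[0.5,0,0,0,0],[0.5,0,0,0,0],[0.5,0,0,0,0],[0.5,0,0,0,0],[0.5,0,0,0,0],[0.5,0,0,0,0]]]'
python3 -c "
from h import *
print(delta([573.4-.264*45,-168.7-.965*45,60],1.304))"
```

```text
time: 4.25
tool_pos: [449.3, -166.7, 13.0]
tcp_rot: [3.141, -0.0, 1.226]
contact_force: [-4.1, 2.5, 8.7]
grip_width: 92.5
finger_force: 4.0
time: 5.25
tool_pos: [449.5, -166.9, 13.0]
tcp_rot: [3.141, 0.0, 1.226]
contact_force: [-2.3, 1.9, 6.5]
grip_width: 59.7
finger_force: 31.3
(array([-0.47, 12.07, -4.69]), np.float64(-4.5))
```

```bash
python3 -m crank '[[[0.5,0,0,-2,0],[0.5,0,0,-4,0],[0.5,0,0,-4.7,0],[0.5,-0.1,2.5,-4.7,-1],[0.5,-0.2,5,-4.7,-2],[0.5,-0.3,7.5,-4.7,-3],[0.5,-0.4,10,-4.7,-4],[0.5,-0.5,12,-4.7,-4.5],[0.5,-0.5,12.1,-4.7,-4.5],[0.5,-0.5,12.1,-4.7,-4.5]]]'
python3 - <<'E'
from h import *
o,p,P=look('w3'); np.savez('w3.npz',p=p,P=P); print(o['tool_pos'],o['tcp_rot'],o['grip_width']); report('w',P,p)
print(delta([573.4-.264*45,-168.7-.965*45,10],1.304))
E
```

```text
time: 6.25
tool_pos: [560.9, -212.3, 58.0]
tcp_rot: [-3.14, -0.0, 1.304]
contact_force: [-1.3, 0.5, -3.1]
grip_width: 60.0
finger_force: 30.0
[ 560.87186124 -212.27315417   58.01363922] [-3.14009361e+00 -4.29986488e-04  1.30376849e+00] 59.9738811597279
w
blue 163 z39.1 [481.6 -30.9] [ 4.7 30.6] 179.2
red 506 z49.1 [ 457. -108.] [ 4.3 59.8] 163.1
green 12757 z54.2 [ 587.6 -123.8] [79.8 93.5] 75.7
(array([0.01, 0.12, 4.81]), np.float64(-0.0))
```

View pics/w3.png

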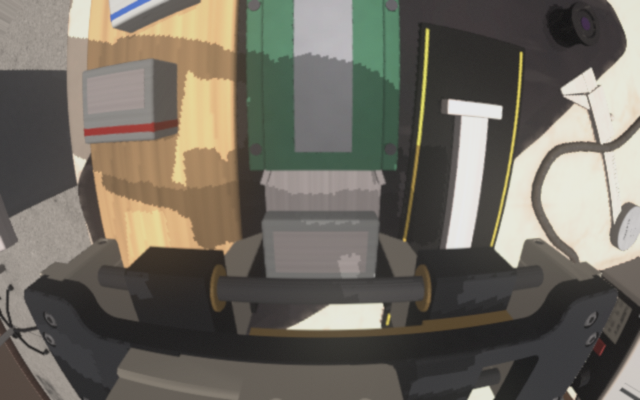

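The held bar (265–378, 215–275) sits centred in front of the mouth (roof 247–398). I check the lateral offset in the tool frame.

```bash
python3 - <<'E'
from h import *
w=np.load('w3.npz'); P=w['P']; p=w['p']; o=bot.get_obs(); Rm=R.from_euler('xyz',o['tcp_rot']).as_matrix()
T=(P-o['tool_pos'])@Rm
m=masks(p)['green']&(abs(P[...,2]-54)<4)
for a,b in ((55,75),(75,95),(95,115)):
    q=T[m&(T[...,0]>a)&(T[...,0]<b)][:,1]; print('roof',a,np.percentile(q,[.5,99.5]).round(1),np.percentile(q,[.5,99.5]).mean().round(2))
q=m&(abs(T[...,1])<45); print('mouth x',np.percentile(T[q][:,0],0.5))
b=(abs(T[...,0])<30)&(abs(T[...,1])<40)&(P[...,2]>50); zt=np.median(P[b][:,2]); b&=abs(P[...,2]-zt)<3; print('bar top z',zt,*[np.percentile(T[b][:,i],[.5,99.5]).round(1) for i in (0,1)])
f=(T[...,0]>28)&(T[...,0]<45)&(abs(T[...,1])<40)&(P[...,2]<20); print('plate z',np.median(P[f][:,2]))
E
```

```text
roof 55 [-24.4  41.6] 8.56
roof 75 [-25.5  41.7] 8.1
roof 95 [-36.2  42. ] 2.85
mouth x 46.552259843084485
bar top z 151.97300107113833 [20.3 22.6] [-18.6  39.7]
plate z 7.610277833572695
```

```bash
cat > off.py <<'E'
from h import *
def offs(P,o,zb):
    """lateral edges in tool frame of the roof and of a bar top at height zb"""
    Rm=R.from_euler('xyz',o['tcp_rot']).as_matrix(); T=(P-o['tool_pos'])@Rm; z=P[...,2]
    m=(abs(z-54)<3)&(abs(T[...,1])<55)
    for a,b in ((52,70),(70,90),(90,115)):
        q=T[m&(T[...,0]>a)&(T[...,0]<b)][:,1]; e=np.percentile(q,[.3,99.7]); print('roof',a,e.round(1),e.mean().round(2))
    b=(abs(T[...,0])<45)&(abs(T[...,1])<34)&(abs(z-zb)<5); 
    for a in (0,6,12,18,24): 
        q=T[b&(abs(T[...,0]-a)<3)]
        if len(q)>20: e=np.percentile(q[:,1],[1,99]); print('bar',a,e.round(1),e.mean().round(2),np.median(q[:,2]).round(1))
    if b.any(): print('bar x',np.percentile(T[b][:,0],[1,99]).round(1))
E
python3 - <<'E'
from off import *
offs(np.load('w3.npz')['P'],bot.get_obs(),73)
E
```

```text
roof 52 [-37.6  42.1] 2.29
roof 70 [-37.6  42. ] 2.18
roof 90 [-37.6  41.9] 2.13
bar 0 [-28.8  31. ] 1.08 -15.5
bar 6 [-29.6  32.2] 1.28 -15.5
bar 12 [-33.2  33.2] 0.0 -15.5
bar 18 [-28.2  29.7] 0.77 -15.4
bar 24 [-27.8  29.6] 0.94 -14.6
bar x [-9.1 24.8]
```

```bash
python3 -m crank '[[[0.5,0,0.12,1,0],[0.5,0,0.12,2,0],[0.5,0,0.12,3,0],[0.5,0,0.12,4,0],[0.5,0,0.12,4.5,0],[0.5,0,0.12,4.7,0],[0.5,0,0.12,4.8,0],[0.5,0,0.12,4.9,0],[0.5,0,0.12,4.95,0],[0.5,0,0.12,4.95,0]]]'
```

```text
time: 7.3
tool_pos: [562.7, -213.0, 9.4]
tcp_rot: [3.141, 0.0, 1.304]
contact_force: [0.7, -0.9, -3.1]
grip_width: 59.8
finger_force: 30.0
```

```bash
python3 -m crank '[[[0.5,0,0,0.05,0],[0.5,0,0,0.1,0],[0.5,0,0,0.12,0],[0.5,0,0,0.12,0],[0.78,0,0,0.12,0],[0.78,0,0,0.12,0],[0.78,0,0,0.12,0],[0.78,0,0,0.12,0],[0.78,0,0,0.12,0],[0.78,0,0,0.12,0]]]'
python3 -m crank '[[[0.8,0,0,-1,0],[0.8,0,0,-2,0],[0.8,0,0,-4,0],[0.8,0,0,-7,0],[0.8,0,0,-10,0],[0.8,0,0,-12,0],[0.8,0,0,-14,0],[0.8,0,0,-15,0],[0.8,0,0,-15,0],[0.8,0,0,-15,0]]]'
python3 - <<'E'
from off import *
o,p,P=look('w4'); np.savez('w4.npz',p=p,P=P); print(o['tool_pos'],o['tcp_rot'],o['grip_width']); offs(P,o,23.5)
bars(P,30,60,(380,540,-300,60));report('w',P,p)
E
```

```text
time: 8.3
tool_pos: [562.7, -213.0, 8.2]
tcp_rot: [3.141, 0.0, 1.304]
contact_force: [0.4, 0.2, -0.1]
grip_width: 71.4
finger_force: 0.4
time: 9.3
tool_pos: [562.2, -212.8, 157.6]
tcp_rot: [-3.141, -0.0, 1.304]
contact_force: [-0.4, 0.0, -0.1]
grip_width: 73.5
finger_force: 0.0
[ 562.24121079 -212.78374419  157.56511827] [-3.14091709e+00 -2.53794084e-04  1.30353837e+00] 73.45080065829778
roof 52 [-39.6  40. ] 0.21
roof 70 [-39.4  40.4] 0.5
roof 90 [-39.8  40.1] 0.14
bar 0 [-29.3  29.6] 0.15 134.0
bar 6 [-29.1  30.6] 0.76 134.0
bar 12 [-28.9  30.3] 0.69 133.9
bar 18 [-28.9  30.2] 0.66 134.1
bar 24 [-27.9  29.4] 0.74 134.9
bar x [-24.3  24.9]
blob 2129 z38.5 [497.  -15.5] [49.4 58.7] 177.8
blob 2968 z48.4 [462.  -91.9] [48.2 59.7] 162.4
w
blue 166 z39.2 [496.1 -31.5] [ 3.4 57. ] 177.5
red 205 z49.2 [ 456.8 -108. ] [ 3.8 59. ] 162.4
orange 19 z71.6 [ 650.7 -291. ] [3.2 5.5] 123.4
green 1797 z54.3 [570.8 -76.6] [22.8 77.9] 75.2
green 4233 z54.2 [ 600.5 -109. ] [ 61.6 125.4] 74.1
green 78 z54.0 [ 565.6 -129.2] [ 5.2 24.9] 79.8
```

View pics/w4.png

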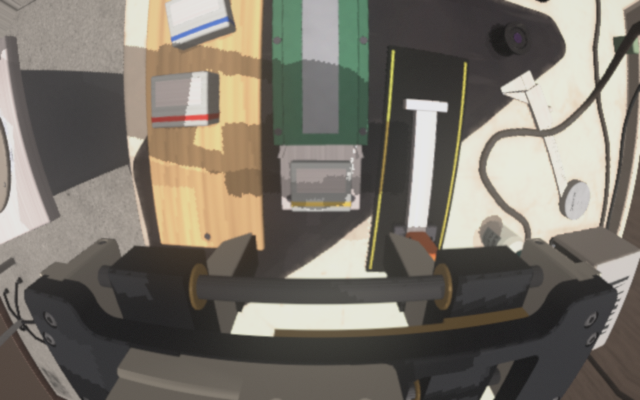

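The bar lies on the plate at (320,180), aligned within 0.5 mm; the tool is at (425,165), its handle hidden at (425,240). I go over the handle.

```bash
python3 -c "
from h import *
print(delta([642,-305,157.6],1.304))"
```

```text
(array([-6.8 , 10.15, -0.08]), np.float64(-0.0))
```

```bash
python3 -m crank '[[[0.8,-1,1.5,0,0],[0.8,-2.5,3.5,0,0],[0.8,-4,6,0,0],[0.8,-5.5,8,0,0],[0.8,-6.5,9.5,0,0],[0.8,-6.8,10.1,0,0],[0.8,-6.8,10.1,0,0],[0.8,-6.8,10.1,0,0],[0.8,-6.8,10.1,0,0],[0.8,-6.8,10.1,0,0]]]'
cat >> off.py <<'E'
def tool(P,p,o):
    z=P[...,2]; x,y=P[...,0],P[...,1]; box=(x>560)&(x<760)&(y<-60)&(y>-400)
    Rm=R.from_euler('xyz',o['tcp_rot']).as_matrix(); T=(P-o['tool_pos'])@Rm
    q=(abs(z-71.5)<5)&box; n,L,st,_=cv2.connectedComponentsWithStats(cv2.erode(q.astype(np.uint8),np.ones((2,2))))
    for i in range(1,n):
        if st[i,4]>40: print('handle',st[i,4],*rect(P[L==i][:,:2]),'tool frame',np.median(T[L==i],0).round(1))
    q=(abs(z-18)<4.5)&box&masks(p)['gray']
    n,L,st,_=cv2.connectedComponentsWithStats(q.astype(np.uint8))
    for i in range(1,n):
        if st[i,4]<300: continue
        t=T[L==i]; print('blade/tip',st[i,4],'z%.1f'%np.median(P[L==i][:,2])); xs=t[:,0]; tipx=np.percentile(xs,99.5)
        for a in np.arange(tipx-130,tipx-20,20):
            s=t[abs(xs-a)<4][:,1]
            if len(s)>10: e=np.percentile(s,[2,98]); print('  x%.0f'%a,e.round(1),e.mean().round(2))
        s=t[xs>tipx-10][:,1]; e=np.percentile(s,[.5,99.5]); print('  tip x%.1f'%tipx,e.round(1),e.mean().round(2))
E
python3 - <<'E'
from off import *
o,p,P=look('w5'); np.savez('w5.npz',p=p,P=P); print(o['tool_pos'],o['tcp_rot']); tool(P,p,o)
E
```

```text
time: 10.35
tool_pos: [641.8, -304.6, 158.3]
tcp_rot: [3.142, -0.0, 1.304]
contact_force: [0.1, -0.5, -1.1]
grip_width: 73.4
finger_force: 0.0
[ 641.83802757 -304.55310417  158.33854863] [ 3.14158016e+00 -9.14439251e-05  1.30416161e+00]
handle 985 [ 645.1 -305.8] [22.1 34.1] 75.8 tool frame [ 1.2  3.5 86.2]
handle 63 [ 746.6 -325.5] [ 7.2 17.2] 36.0 tool frame [  8.6 104.3  84.3]
blade/tip 3504 z18.5
  x24 [-7.6 13.9] 3.14
  x44 [-7.5 13.6] 3.06
  x64 [-7.4 13.5] 3.03
  x84 [-7.4 14.3] 3.46
  x104 [-6.4 14.3] 3.92
  x124 [-6.4 13.3] 3.44
  tip x154.3 [-17.7  25.6] 3.92
```

View pics/w5.png

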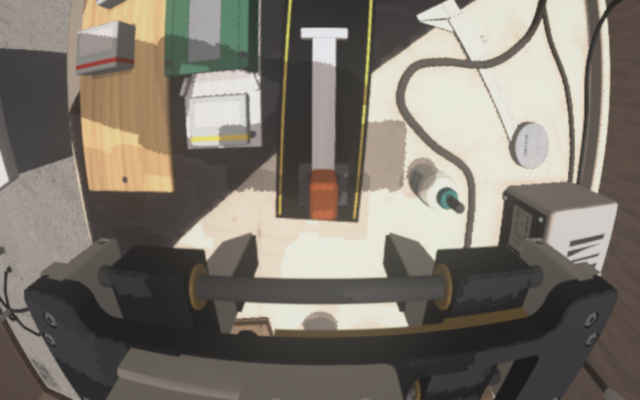

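```bash
python3 - <<'E'
from off import *
w=np.load('w5.npz');P=w['P'];o=bot.get_obs();Rm=R.from_euler('xyz',o['tcp_rot']).as_matrix();T=(P-o['tool_pos'])@Rm
for s in ((415,450,165,205),(455,470,200,215),(505,610,190,290)):
    q=(P[s[2]:s[3],s[0]:s[1],2]); t=T[s[2]:s[3],s[0]:s[1]]; k=(q>15)&(q<400); print('zmax',np.percentile(q[k],99).round(),'tool y,x min',np.percentile(t[k],2,axis=0).round(),np.percentile(t[k],98,axis=0).round())
E
```

```text
zmax 85.0 tool y,x min [-6. 93. 79.] [ 22. 116. 139.]
zmax 316.0 tool y,x min [   0.   11. -136.] [ 74. 115.  66.]
zmax 263.0 tool y,x min [ -73.   59. -103.] [ 37. 381. 131.]
```

```bash
python3 -m crank '[[[0.8,-0.05,0.3,2,0],[0.8,-0.05,0.3,4,0],[0.8,-0.05,0.3,6,0],[0.8,-0.05,0.3,8,0],[0.8,-0.05,0.3,10,0],[0.8,-0.05,0.3,11.5,0],[0.8,-0.05,0.3,12.2,0],[0.8,-0.05,0.3,12.5,0],[0.8,-0.05,0.3,12.5,0],[0.8,-0.05,0.3,12.5,0]]]'
python3 -m crank '[[[0.1,0,0,0,0],[0.1,0,0,0,0],[0.1,0,0,0,0],[0.1,0,0,0,0],[0.1,0,0,0,0],[0.1,0,0,0,0],[0.1,0,0,0,0],[0.1,0,0,0,0],[0.1,0,0,0,0],[0.1,0,0,0,0]]]'
python3 -c "
from h import *
u=np.array([.264,.9645]);c=np.array([562.4,-212.8])-u*(25+155+15)
print(c,delta([*c,90],1.304))"
```

```text
time: 11.4
tool_pos: [645.4, -306.8, 34.1]
tcp_rot: [3.14, 0.0, 1.304]
contact_force: [-1.4, 0.9, -0.3]
grip_width: 73.5
finger_force: 0.0
time: 12.4
tool_pos: [644.7, -306.4, 32.9]
tcp_rot: [-3.141, -0.0, 1.304]
contact_force: [-1.4, 0.1, 0.8]
grip_width: 23.8
finger_force: 30.0
[ 510.92   -400.8775] (array([-12.64, -10.41,  -5.71]), np.float64(-0.0))
```

```bash
python3 -m crank '[[[0.1,0,0,-1,0],[0.1,0,0,-2.5,0],[0.1,0,0,-4.5,0],[0.1,0,0,-5.7,0],[0.1,-2,-1,-5.7,0],[0.1,-4.5,-2.5,-5.7,0],[0.1,-7,-4.5,-5.7,0],[0.1,-9.5,-7,-5.7,0],[0.1,-11.5,-9,-5.7,0],[0.1,-12.6,-10.4,-5.7,0]]]'
python3 -m crank '[[[0.1,0,0,0,0],[0.1,0,0,0,0],[0.1,0,0,0,0],[0.1,0,0,0,0],[0.1,0,0,0,0],[0.1,0,0,0,0],[0.1,0,0,0,0],[0.1,0,0,0,0],[0.1,0,0,0,0],[0.1,0,0,0,0]]]'
python3 - <<'E'
from off import *
o,p,P=look('w6'); np.savez('w6.npz',p=p,P=P); print(o['tool_pos'],o['tcp_rot'],o['grip_width'])
print(delta([510.9,-400.9,36.5],1.304))
Rm=R.from_euler('xyz',o['tcp_rot']).as_matrix(); T=(P-o['tool_pos'])@Rm; z=P[...,2]
for nm,zz,xr in (('tip',76,(143,156)),('blade',75,(40,135)),('bar',23.5,(170,240))):
    b=(T[...,0]>xr[0])&(T[...,0]<xr[1])&(abs(T[...,1])<40)&(abs(z-zz)<6)
    if b.sum()>10: print(nm,b.sum(),np.percentile(T[b],[1,99],axis=0).round(1).tolist())
E
```

```text
time: 13.4
tool_pos: [509.5, -402.1, 90.9]
tcp_rot: [3.141, 0.001, 1.302]
contact_force: [0.3, 0.8, -3.7]
grip_width: 24.3
finger_force: 30.0
time: 14.4
tool_pos: [511.2, -400.6, 90.0]
tcp_rot: [3.142, -0.0, 1.304]
contact_force: [0.3, 1.0, -3.5]
grip_width: 23.8
finger_force: 30.0
[ 511.21635325 -400.56885406   89.95173275] [ 3.14158805e+00 -8.80080903e-05  1.30354496e+00] 23.76647408555039
(array([-0.04, -0.02,  5.35]), np.float64(-0.0))
blade 6606 [[40.9, -10.4, 13.0], [133.9, 11.1, 16.1]]
```

View pics/w6.png

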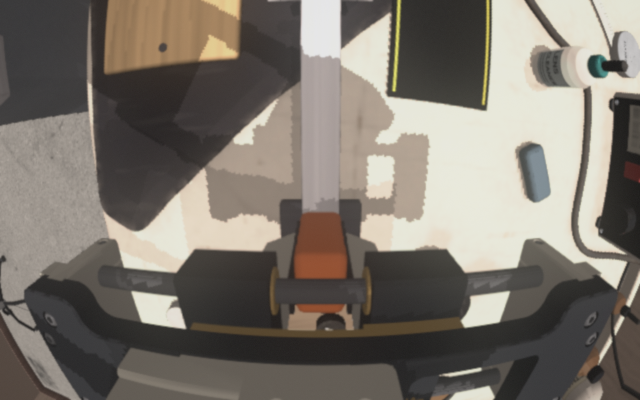

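The tool is gripped straight: blade at x≈321, centred. I lower it and start pushing.

```bash
python3 -m crank '[[[0.1,0,0,1,0],[0.1,0,0,2,0],[0.1,0,0,3,0],[0.1,0,0,4,0],[0.1,0,0,5,0],[0.1,0,0,5.35,0],[0.1,0.2,0,5.35,0],[0.1,0.4,0,5.35,0],[0.1,0.6,0,5.35,0],[0.1,0.8,0,5.35,0]]]'
python3 -m crank '[[[0.1,0.2,0,0,0],[0.1,0.4,0,0,0],[0.1,0.6,0,0,0],[0.1,0.8,0,0,0],[0.1,1.0,0,0,0],[0.1,1.2,0,0,0],[0.1,1.4,0,0,0],[0.1,1.6,0,0,0],[0.1,1.8,0,0,0],[0.1,2,0,0,0]]]'
python3 -c "
from h import *
o=bot.get_obs();print(o['contact_force'],o['moment'],delta([510.9,-400.9,36.5],1.304))"
```

```text
time: 15.45
tool_pos: [513.7, -392.8, 37.1]
tcp_rot: [3.141, 0.0, 1.304]
contact_force: [-0.4, 0.1, -3.7]
grip_width: 23.9
finger_force: 30.0
time: 16.45
tool_pos: [518.7, -373.4, 36.5]
tcp_rot: [3.141, 0.0, 1.304]
contact_force: [-1.0, -3.3, -2.1]
grip_width: 24.2
finger_force: 30.0
[-0.96900278 -3.29268425 -2.05025192] [-0.3953105   0.09492311  0.07535624] (array([-2.85, -0.03,  0.  ]), np.float64(-0.0))
```

Contact was made at about 3 N. I keep pushing into the mouth.

```bash
python3 -m crank '[[[0.1,0.3,0,0,0],[0.1,0.6,0,0,0],[0.1,0.9,0,0,0],[0.1,1.2,0,0,0],[0.1,1.5,0,0,0],[0.1,1.8,0,0,0],[0.1,2.1,0,0,0],[0.1,2.4,0,0,0],[0.1,2.7,0,0,0],[0.1,3,0,0,0]]]'
python3 - <<'E'
from off import *
o,p,P=look('w7'); np.savez('w7.npz',p=p,P=P);  print(o['tool_pos'],o['tcp_rot'],o['contact_force'])
Rm=R.from_euler('xyz',o['tcp_rot']).as_matrix(); T=(P-o['tool_pos'])@Rm; z=P[...,2]
q=(abs(z-54)<3)&(abs(T[...,1])<60)&(T[...,0]>150); print('roof',np.percentile(T[q],[.5,99.5],axis=0).round(1).tolist())
for lo in np.arange(100,215,8):
    for nm,zz in (('tip/blade/bar',22),):
        b=(abs(T[...,0]-lo)<4)&(abs(T[...,1])<36)&(abs(z-zz)<5)
        if b.sum()>10: print(lo,b.sum(),np.percentile(T[b][:,1],[2,98]).round(1),np.median(z[b]).round(1))
E
```

```text
time: 17.45
tool_pos: [526.6, -344.4, 36.5]
tcp_rot: [3.142, -0.0, 1.304]
contact_force: [-0.9, -2.0, -2.3]
grip_width: 24.0
finger_force: 30.0
[ 526.62126766 -344.35345115   36.50431504] [ 3.14153248e+00 -8.07183200e-05  1.30357891e+00] [-0.88550984 -1.99546114 -2.32395206]Traceback (most recent call last):
  File "<stdin>", line 4, in <module>
    return _quantile_unchecked(
        a, q, axis, out, overwrite_input, method, keepdims, weights)
    return _ureduce(a,
                    func=_quantile_ureduce_func,
    ...<5 lines>...
                    overwrite_input=overwrite_input,
                    method=method)
    r = func(a, **kwargs)
    result = _quantile(arr,
                       quantiles=q,
    ...<2 lines>...
                       out=out,
                       weights=wgt)
    slices_having_nans = np.isnan(arr[-1, ...])
                                  ~~~^^^^^^^^^
IndexError: index -1 is out of bounds for axis 0 with size 0
```

View pics/w7.png

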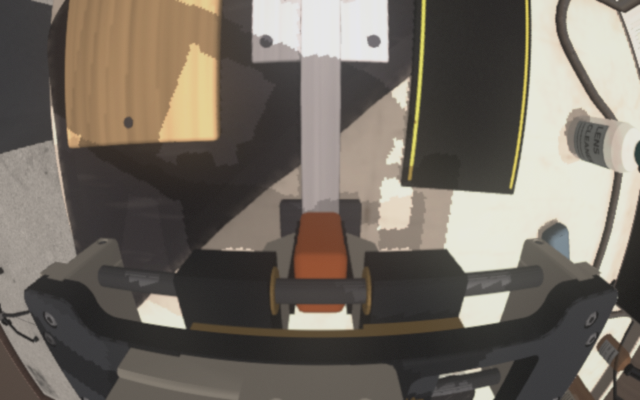

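Blade (302–341) is centred on the plate (252–388); the bar's leading end is about 23 mm inside with little force. I continue.

```bash
for i in 1 2; do python3 -m crank '[[[0.1,0.4,0,0,0],[0.1,0.8,0,0,0],[0.1,1.2,0,0,0],[0.1,1.6,0,0,0],[0.1,2,0,0,0],[0.1,2.4,0,0,0],[0.1,2.8,0,0,0],[0.1,3.2,0,0,0],[0.1,3.6,0,0,0],[0.1,4,0,0,0]]]'; done
python3 -c "
from h import *
o=bot.get_obs();print((o['tool_pos'][:2]-[574.4,-168.4])@[.264,.9645]+155.5,(o['tool_pos'][:2]-[574.4,-168.4])@[.9645,-.264])"
```

```text
time: 18.5
tool_pos: [537.2, -305.7, 36.5]
tcp_rot: [-3.142, -0.0, 1.304]
contact_force: [-0.8, -2.8, -2.9]
grip_width: 23.8
finger_force: 30.0
time: 19.5
tool_pos: [547.8, -267.1, 36.5]
tcp_rot: [-3.142, -0.0, 1.304]
contact_force: [-1.2, -1.4, -3.6]
grip_width: 24.1
finger_force: 30.0
53.26988887310307 0.3615831760561683
```

```bash
python3 -m crank '[[[0.1,0.4,0,0,0],[0.1,0.8,0,0,0],[0.1,1.2,0,0,0],[0.1,1.6,0,0,0],[0.1,2,0,0,0],[0.1,2.4,0,0,0],[0.1,2.8,0,0,0],[0.1,3.2,0,0,0],[0.1,3.6,0,0,0],[0.1,4,0,0,0]]]'; python3 -m crank '[[[0.1,0.2,0,0,0],[0.1,0.4,0,0,0],[0.1,0.6,0,0,0],[0.1,0.8,0,0,0],[0.1,1,0,0,0],[0.1,1.2,0,0,0],[0.1,1.3,0,0,0],[0.1,1.4,0,0,0],[0.1,1.5,0,0,0],[0.1,1.6,0,0,0]]]'
python3 -c "
from h import *
o=bot.get_obs();print((o['tool_pos'][:2]-[574.4,-168.4])@[.264,.9645]+155.5,(o['tool_pos'][:2]-[574.4,-168.4])@[.9645,-.264])"
```

```text
time: 20.5
tool_pos: [558.3, -228.5, 36.5]
tcp_rot: [3.142, -0.0, 1.304]
contact_force: [-0.4, -1.7, -2.7]
grip_width: 23.9
finger_force: 30.0
time: 21.5
tool_pos: [562.5, -213.4, 36.5]
tcp_rot: [-3.142, -0.0, 1.304]
contact_force: [0.3, -2.1, -3.1]
grip_width: 23.9
finger_force: 30.0
108.97794629076338 0.355927160245713
```

6 mm to go; now slow taps of 0.5 mm per row.

```bash
python3 -m crank '[[[0.1,0.04,0,0,0],[0.1,0.08,0,0,0],[0.1,0.12,0,0,0],[0.1,0.16,0,0,0],[0.1,0.2,0,0,0],[0.1,0.24,0,0,0],[0.1,0.28,0,0,0],[0.1,0.32,0,0,0],[0.1,0.36,0,0,0],[0.1,0.4,0,0,0]]]'; python3 -m crank '[[[0.1,0.02,0,0,0],[0.1,0.04,0,0,0],[0.1,0.06,0,0,0],[0.1,0.08,0,0,0],[0.1,0.1,0,0,0],[0.1,0.12,0,0,0],[0.1,0.14,0,0,0],[0.1,0.16,0,0,0],[0.1,0.18,0,0,0],[0.1,0.2,0,0,0]]]'
python3 -c "
from h import *
o=bot.get_obs();print((o['tool_pos'][:2]-[574.4,-168.4])@[.264,.9645]+155.5,o['contact_force'])"
```

```text
time: 22.5
tool_pos: [563.5, -209.5, 36.5]
tcp_rot: [-3.142, -0.0, 1.304]
contact_force: [-0.2, -2.1, -3.5]
grip_width: 23.4
finger_force: 30.0
time: 23.5
tool_pos: [564.1, -208.4, 36.7]
tcp_rot: [3.141, 0.001, 1.304]
contact_force: [-2.1, -7.4, -2.2]
grip_width: 24.0
finger_force: 30.0
114.15521496225924 [-2.07573533 -7.37335276 -2.21595445]
```

```bash
python3 -m crank '[[[0.1,0.02,0,0,0],[0.1,0.04,0,0,0],[0.1,0.06,0,0,0],[0.1,0.08,0,0,0],[0.1,0.1,0,0,0],[0.1,0.1,0,0,0],[0.1,0.1,0,0,0],[0.1,0.1,0,0,0],[0.1,0.1,0,0,0],[0.1,0.1,0,0,0]]]'
python3 -c "
from h import *
o=bot.get_obs();print((o['tool_pos'][:2]-[574.4,-168.4])@[.264,.9645]+155.5,o['contact_force'])"
```

```text
time: 24.5
tool_pos: [564.2, -208.4, 36.9]
tcp_rot: [3.141, 0.002, 1.304]
contact_force: [-2.7, -9.1, -0.7]
grip_width: 23.8
finger_force: 30.0
114.20897854146585 [-2.71324142 -9.1437249  -0.67753705]
```

The low bar is against its stop (tip at 114.2 of the predicted 115, force 9.5 N, no further travel). I retract and return the tool to its original spot.

```bash
python3 -m crank '[[[0.1,-0.2,0,0,0],[0.1,-1,0,0,0],[0.1,-3,0,0,0],[0.1,-5,0,0,0],[0.1,-7,0,0,0],[0.1,-9,0,0,0],[0.1,-11,0,0,0],[0.1,-13,0,0,0],[0.1,-15,0,0,0],[0.1,-16,0,0,0]]]'
python3 -m crank '[[[0.1,0,0,-1.5,0],[0.1,0,0,-3,0],[0.1,0,0,-4.5,0],[0.1,0,0,-6,0],[0.1,0,0,-6,0],[0.1,0,0,-6,0],[0.1,0,0,-6,0],[0.1,0,0,-6,0],[0.1,0,0,-6,0],[0.1,0,0,-6,0]]]'
python3 -c "
from h import *
print(delta([644.7,-306.4,96],1.304))"
```

```text
time: 25.5
tool_pos: [521.5, -363.0, 36.4]
tcp_rot: [3.141, 0.0, 1.302]
contact_force: [-0.2, 0.2, -3.3]
grip_width: 23.5
finger_force: 30.0
time: 26.5
tool_pos: [521.9, -360.9, 96.0]
tcp_rot: [-3.141, -0.0, 1.304]
contact_force: [-0.2, 0.0, -3.2]
grip_width: 23.9
finger_force: 30.0
(array([ 8.5 , 10.41, -0.  ]), np.float64(-0.0))
```

```bash
python3 -m crank '[[[0.1,0.8,1,0,0],[0.1,2,2.5,0,0],[0.1,3.5,4.3,0,0],[0.1,5,6.1,0,0],[0.1,6.5,8,0,0],[0.1,7.8,9.5,0,0],[0.1,8.5,10.4,0,0],[0.1,8.5,10.4,0,0],[0.1,8.5,10.4,0.5,0],[0.1,8.5,10.4,1,0]]]'
python3 -m crank '[[[0.1,0,0,1.5,0],[0.1,0,0,3,0],[0.1,0,0,4,0],[0.1,0,0,4.6,0],[0.1,0,0,4.9,0],[0.1,0,0,5.1,0],[0.1,0,0,5.2,0],[0.1,0,0,5.3,0],[0.1,0,0,5.3,0],[0.1,0,0,5.3,0]]]'
```

```text
time: 27.5
tool_pos: [644.0, -307.1, 86.1]
tcp_rot: [-3.141, 0.0, 1.303]
contact_force: [0.7, 0.9, -3.9]
grip_width: 23.4
finger_force: 30.0
time: 28.5
tool_pos: [644.9, -306.5, 33.8]
tcp_rot: [3.141, 0.0, 1.304]
contact_force: [0.1, -0.2, -3.6]
grip_width: 23.7
finger_force: 30.0
```

```bash
python3 -c "
from h import *
o=bot.get_obs();print(o['contact_force'],delta([644.7,-306.4,33],1.304))"
```

```text
[ 0.11782132 -0.23356254 -3.63152936] (array([ 0.  , -0.03,  0.08]), np.float64(-0.0))
```

```bash
python3 -m crank '[[[0.1,0,0,0.05,0],[0.1,0,0,0.12,0],[0.1,0,0,0.12,0],[0.6,0,0,0.12,0],[0.6,0,0,0.12,0],[0.6,0,0,0.12,0],[0.6,0,0,0.12,0],[0.6,0,0,0.12,0],[0.6,0,0,0.12,0],[0.6,0,0,-1,0]]]'
python3 -m crank '[[[0.6,0,0,-2,0],[0.6,0,0,-4,0],[0.6,0,0,-7,0],[0.6,0,0,-10,0],[0.8,0,0,-12,0],[1,0,0,-12,0],[1,0,0,-12,0],[1,0,0,-12,0],[1,0,0,-12,0],[1,0,0,-12,0]]]'
python3 - <<'E'
from off import *
o,p,P=look('w8'); print(o['tool_pos'],o['tcp_rot']); tool(P,p,o); bars(P,30,60,(380,530,-300,60)); print(delta([496.5,-15.6,160],1.527))
E
```

```text
time: 29.5
tool_pos: [643.8, -305.8, 42.0]
tcp_rot: [-3.138, -0.001, 1.304]
contact_force: [-0.7, 0.4, 0.9]
grip_width: 55.2
finger_force: 0.0
time: 30.5
tool_pos: [644.4, -306.2, 162.2]
tcp_rot: [-3.14, -0.001, 1.304]
contact_force: [0.1, -0.2, 0.3]
grip_width: 91.3
finger_force: 0.0
[ 644.43469267 -306.24254678  162.17153612] [-3.13958865e+00 -6.70178616e-04  1.30361715e+00]
handle 937 [ 645.5 -304.9] [22.5 31.3] 75.4 tool frame [ 2.3  1.1 90. ]
handle 71 [ 747.7 -325.2] [ 6.8 16.4] 30.4 tool frame [ 10.9 102.8  87.3]
blade/tip 3401 z18.5
  x25 [-8.7 12.1] 1.66
  x45 [-9.  11.9] 1.42
  x65 [-9.5 11.7] 1.12
  x85 [-9.4 11.7] 1.12
  x105 [-9.4 11.6] 1.11
  x125 [-9.4 11.6] 1.1
  tip x155.2 [-19.9  23. ] 1.55
blob 1978 z48.2 [462.3 -93.3] [48.6 59.9] 163.7
(array([ 24.13, -21.95,   0.29]), np.float64(-12.8))
```

```bash
python3 -m crank '[[[1,2.4,-2.2,0,-1],[1,5,-4.5,0,-3],[1,8,-7.2,0,-5],[1,11,-10,0,-7],[1,14,-12.7,0,-9],[1,17,-15.5,0,-11],[1,20,-18.2,0,-12.8],[1,22.5,-20.5,0,-12.8],[1,24.1,-22,0.2,-12.8],[1,24.1,-22,0.2,-12.8]]]'
python3 - <<'E'
from off import *
o,p,P=look('w9'); print(o['tool_pos'],o['tcp_rot']); bars(P,30,60,(380,530,-300,60)); report('w',P,p); print(delta([496.5,-15.6,160],1.527))
E
```

```text
time: 31.55
tool_pos: [494.8, -13.7, 161.4]
tcp_rot: [-3.14, -0.001, 1.53]
contact_force: [-1.2, -1.0, -0.2]
grip_width: 91.7
finger_force: 0.0
[494.77658223 -13.74988838 161.43604729] [-3.14032448e+00 -6.86584386e-04  1.52992784e+00]
blob 2861 z38.6 [495.3 -13.3] [47.9 57.9] 177.7
blob 2071 z48.4 [461.9 -87.6] [44.7 58.1] 163.4
w
red 29 z49.1 [ 433.8 -100.1] [ 3.9 11.8] 178.3
green 3208 z54.3 [605.  -55.9] [ 80.3 116.8] 75.3
green 573 z54.1 [ 575.6 -154.7] [26.  74.4] 163.7
(array([-0.04,  0.05,  0.17]), np.float64(0.1))
```

View pics/w9.png

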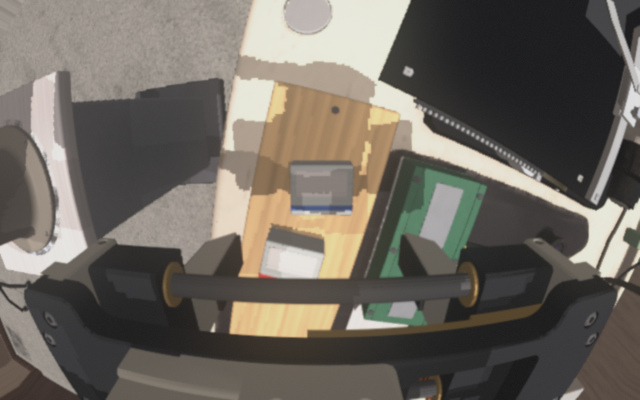

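Mid bar at (322,188), centred under the gripper, clear of the magazine. Grip it.

```bash
python3 -m crank '[[[0.9,0,0.07,2,0],[0.9,0,0.07,4,0],[0.9,0,0.07,6.5,0],[0.9,0,0.07,9,0],[0.9,0,0.07,11.5,0],[0.9,0,0.07,13,0],[0.9,0,0.07,14,0],[0.9,0,0.07,14.5,0],[0.9,0,0.07,14.7,0],[0.9,0,0.07,14.7,0]]]'
python3 -m crank '[[[0.5,0,0,0,0],[0.5,0,0,0,0],[0.5,0,0,0,0],[0.5,0,0,0,0],[0.5,0,0,0,0],[0.5,0,0,0,0],[0.5,0,0,0,0],[0.5,0,0,0,0],[0.5,0,0,0,0],[0.5,0,0,-0.5,0]]]'
python3 -c "
from h import *
print(delta([562.5,-213,80],1.304))"
```

```text
time: 32.6
tool_pos: [497.4, -16.2, 14.8]
tcp_rot: [3.141, 0.0, 1.527]
contact_force: [0.2, -0.2, -0.2]
grip_width: 82.8
finger_force: 0.0
time: 33.6
tool_pos: [496.4, -15.8, 19.1]
tcp_rot: [-3.14, -0.0, 1.527]
contact_force: [0.5, 0.6, -2.6]
grip_width: 59.7
finger_force: 30.0
(array([-19.41,   7.46,  -6.11]), np.float64(12.8))
```

```bash
python3 -m crank '[[[0.5,0,0,-2,0],[0.5,0,0,-4,0],[0.5,0,0,-6.1,0],[0.5,-3,1.2,-6.1,2],[0.5,-6.5,2.5,-6.1,4.5],[0.5,-10,3.8,-6.1,7],[0.5,-13.5,5.2,-6.1,9],[0.5,-16.5,6.4,-6.1,11],[0.5,-19,7.3,-6.1,12.8],[0.5,-19.4,7.5,-6.1,12.8]]]'
python3 -m crank '[[[0.5,0,0,0,0],[0.5,0,0,0,0],[0.5,0,0,0,0],[0.5,0,0,0,0],[0.5,0,0,0,0],[0.5,0,0,0,0],[0.5,0,0,0,0],[0.5,0,0,0,0],[0.5,0,0,0,0],[0.5,0,0,0,0]]]'
python3 - <<'E'
from off import *
o,p,P=look('w10'); print(o['tool_pos'],o['tcp_rot']); offs(P,o,105); print(delta([562.5,-213,10.5],1.304))
E
```

```text
time: 34.6
tool_pos: [564.0, -216.2, 80.1]
tcp_rot: [3.14, 0.001, 1.3]
contact_force: [-0.6, 0.6, -4.0]
grip_width: 59.6
finger_force: 30.0
time: 35.6
tool_pos: [563.4, -213.1, 80.5]
tcp_rot: [-3.142, -0.0, 1.304]
contact_force: [-0.2, 0.8, -3.6]
grip_width: 59.9
finger_force: 30.0
[ 563.3633864  -213.09408243   80.46266341] [-3.14154971e+00 -9.86443717e-05  1.30357261e+00]
roof 52 [-40.7  39. ] -0.85
roof 70 [-40.8  38.8] -1.01
roof 90 [-40.8  38.6] -1.11
bar 0 [-29.7  30.4] 0.37 -23.8
bar 6 [-30.1  31.1] 0.48 -23.8
bar 12 [-33.2  33.1] -0.04 -23.8
bar 18 [-28.6  29.4] 0.38 -23.8
bar 24 [-28.9  29.3] 0.21 -23.2
bar x [-22.6  26.7]
(array([-0.01, -0.09,  7.  ]), np.float64(-0.0))
```

```bash
python3 -m crank '[[[0.5,0,-0.1,1,0],[0.5,0,-0.1,2.5,0],[0.5,0,-0.1,4,0],[0.5,0,-0.1,5.5,0],[0.5,0,-0.1,6.3,0],[0.5,0,-0.1,6.7,0],[0.5,0,-0.1,6.9,0],[0.5,0,-0.1,7,0],[0.5,0,-0.1,7,0],[0.5,0,-0.1,7,0]]]'
python3 -m crank '[[[0.5,0,0,0.03,0],[0.5,0,0,0.06,0],[0.5,0,0,0.06,0],[0.5,0,0,0.06,0],[0.5,0,0,0.06,0],[0.5,0,0,0.06,0],[0.5,0,0,0.06,0],[0.5,0,0,0.06,0],[0.5,0,0,0.06,0],[0.5,0,0,0.06,0]]]'
```

```text
time: 36.65
tool_pos: [562.7, -212.9, 11.0]
tcp_rot: [3.141, 0.0, 1.304]
contact_force: [0.1, -0.7, -3.4]
grip_width: 59.8
finger_force: 30.0
time: 37.65
tool_pos: [562.4, -212.8, 9.9]
tcp_rot: [3.142, -0.0, 1.304]
contact_force: [-0.1, -0.6, -3.5]
grip_width: 59.9
finger_force: 30.0
```

```bash
python3 -m crank '[[[0.5,0,0,0.03,0],[0.5,0,0,0.06,0],[0.5,0,0,0.08,0],[0.5,0,0,0.08,0],[0.78,0,0,0.08,0],[0.78,0,0,0.08,0],[0.78,0,0,0.08,0],[0.78,0,0,0.08,0],[0.78,0,0,0.08,0],[0.78,0,0,0.08,0]]]'
python3 -m crank '[[[0.8,0,0,-1,0],[0.8,0,0,-2,0],[0.8,0,0,-4,0],[0.8,0,0,-7,0],[0.8,0,0,-10,0],[0.8,0,0,-12,0],[0.8,0,0,-14,0],[0.8,0,0,-15,0],[0.8,0,0,-15,0],[0.8,0,0,-15,0]]]'
python3 - <<'E'
from off import *
o,p,P=look('w11'); print(o['tool_pos'],o['tcp_rot'],o['grip_width']); offs(P,o,33.5); tool(P,p,o); bars(P,30,60,(380,530,-300,60))
print(delta([645.5,-306.4,157.6],1.304))
E
```

```text
time: 38.65
tool_pos: [562.4, -212.8, 9.0]
tcp_rot: [3.142, -0.0, 1.304]
contact_force: [-0.7, -0.6, 0.3]
grip_width: 71.7
finger_force: 0.0
time: 39.65
tool_pos: [562.1, -212.6, 158.7]
tcp_rot: [-3.141, -0.0, 1.304]
contact_force: [0.2, 0.1, -0.8]
grip_width: 73.3
finger_force: 0.0
[ 562.09583921 -212.61544889  158.66647724] [-3.14095670e+00 -2.69151037e-04  1.30361984e+00] 73.3459785465986
roof 52 [-39.7  40.2] 0.24
roof 70 [-39.4  40.5] 0.57
roof 90 [-39.3  40.3] 0.48
bar 0 [-28.3  29.7] 0.74 125.1
bar 6 [-29.3  29.5] 0.13 125.0
bar 12 [-29.1  29.4] 0.15 125.0
bar 18 [-28.9  30.3] 0.71 125.0
bar 24 [-28.6  29.4] 0.4 125.7
bar x [-22.1  26.9]
blade/tip 2903 z18.5
  x-43 [ 93.8 115.4] 104.6
  x-23 [ 94.4 114.6] 104.5
  x-3 [ 94.4 115. ] 104.72
  x17 [ 94.5 114.8] 104.68
  x37 [ 93.9 115.6] 104.71
  x57 [ 94.4 115.4] 104.89
  tip x87.1 [ 83.4 126.5] 104.93
blob 3034 z48.4 [461.8 -91.8] [48.1 59.4] 162.9
(array([-6.85, 10.54,  0.03]), np.float64(-0.0))
```

Mid bar aligned. Fetch the tool.

```bash
python3 -m crank '[[[0.8,-1,1.5,0,0],[0.8,-2.5,3.5,0,0],[0.8,-4,6,0,0],[0.8,-5.5,8,0,0],[0.8,-6.5,9.8,0,0],[0.8,-6.8,10.4,0,0],[0.8,-6.8,10.4,0,0],[0.8,-6.8,10.4,0,0],[0.8,-6.8,10.4,0,0],[0.8,-6.8,10.4,0,0]]]'
python3 - <<'E'
from off import *
o,p,P=look('w12'); print(o['tool_pos'],o['tcp_rot']); tool(P,p,o)
E
```

```text
time: 40.7
tool_pos: [644.5, -305.2, 159.5]
tcp_rot: [3.142, -0.0, 1.304]
contact_force: [0.3, -0.0, 0.3]
grip_width: 73.7
finger_force: 0.0
[ 644.52651589 -305.20961145  159.51263184] [ 3.14151055e+00 -1.08002088e-04  1.30410965e+00]
handle 989 [ 646.  -305.2] [22.6 32.6] 73.9 tool frame [ 1.2  1.1 87.3]
handle 69 [ 747.  -325.2] [ 6.  16.5] 32.3 tool frame [  9.2 102.5  86. ]
blade/tip 3473 z18.5
  x25 [-9.6 11.9] 1.15
  x45 [-9.5 11.8] 1.14
  x65 [-9.4 11.6] 1.11
  x85 [-9.3 11.6] 1.13
  x105 [-9.3 11.5] 1.1
  x125 [-9.3 11.5] 1.1
  tip x154.7 [-19.7  22.8] 1.55
```

```bash
python3 -m crank '[[[0.8,-0.05,0.06,2,0],[0.8,-0.05,0.06,4,0],[0.8,-0.05,0.06,6,0],[0.8,-0.05,0.06,8,0],[0.8,-0.05,0.06,10,0],[0.8,-0.05,0.06,11.5,0],[0.8,-0.05,0.06,12.2,0],[0.8,-0.05,0.06,12.6,0],[0.8,-0.05,0.06,12.6,0],[0.8,-0.05,0.06,12.6,0]]]'
python3 -m crank '[[[0.1,0,0,0,0],[0.1,0,0,0,0],[0.1,0,0,0,0],[0.1,0,0,0,0],[0.1,0,0,0,0],[0.1,0,0,0,0],[0.1,0,0,0,0],[0.1,0,0,0,0],[0.1,0,0,0,0],[0.1,0,0,0,0]]]'
python3 -c "
from h import *
u=np.array([.264,.9645]);c=np.array([562.4,-212.8])-u*(25+155+12)
print(c,delta([*c,90],1.304))"
```

```text
time: 41.75
tool_pos: [645.7, -306.7, 34.1]
tcp_rot: [3.14, 0.0, 1.304]
contact_force: [0.7, 0.3, -0.4]
grip_width: 73.6
finger_force: 0.0
time: 42.75
tool_pos: [645.2, -306.4, 33.0]
tcp_rot: [-3.141, -0.0, 1.304]
contact_force: [0.3, 0.1, -0.7]
grip_width: 23.5
finger_force: 30.0
[ 511.712 -397.984] (array([-12.35, -10.46,  -5.7 ]), np.float64(-0.0))
```

```bash
python3 -m crank '[[[0.1,0,0,-1,0],[0.1,0,0,-2.5,0],[0.1,0,0,-4.5,0],[0.1,0,0,-5.7,0],[0.1,-2,-1,-5.7,0],[0.1,-4.5,-2.5,-5.7,0],[0.1,-7,-4.5,-5.7,0],[0.1,-9.5,-7,-5.7,0],[0.1,-11.5,-9,-5.7,0],[0.1,-12.3,-10.45,-5.7,0]]]'
python3 -m crank '[[[0.1,0,0,0,0],[0.1,0,0,0,0],[0.1,0,0,0,0],[0.1,0,0,0,0],[0.1,0,0,0,0],[0.1,0,0,0,0],[0.1,0,0,0,0],[0.1,0,0,0,0],[0.1,0,0,0,0],[0.1,0,0,0,0]]]'
python3 - <<'E'
from off import *
o,p,P=look('w13'); print(o['tool_pos'],o['tcp_rot'],o['grip_width'])
print(delta([511.7,-398,36.5],1.304))
Rm=R.from_euler('xyz',o['tcp_rot']).as_matrix(); T=(P-o['tool_pos'])@Rm
for a in (50,80,110,125):
    b=(abs(T[...,0]-a)<6)&(abs(T[...,1])<25)&(abs(P[...,2]-75)<8)
    if b.sum()>10: print('blade',a,np.percentile(T[b],[1,99],axis=0).round(1)[:,1],np.median(T[b][:,2]).round(1))
E
```

```text
time: 43.75
tool_pos: [510.1, -399.4, 91.0]
tcp_rot: [3.141, 0.001, 1.302]
contact_force: [0.2, -0.3, -2.5]
grip_width: 24.1
finger_force: 30.0
time: 44.75
tool_pos: [511.9, -397.5, 90.1]
tcp_rot: [3.142, -0.0, 1.304]
contact_force: [-0.9, -0.5, -3.8]
grip_width: 23.6
finger_force: 30.0
[ 511.94617505 -397.543953     90.09834706] [ 3.14156720e+00 -9.21418939e-05  1.30355476e+00] 23.621532841503964
(array([-0.05, -0.01,  5.36]), np.float64(-0.0))
blade 50 [-10.6  11. ] 14.6
blade 80 [-10.3  11.2] 14.7
blade 110 [-10.7  11.1] 14.7
blade 125 [-10.2  10.6] 14.6
```

```bash
python3 -m crank '[[[0.1,0,0,1,0],[0.1,0,0,2,0],[0.1,0,0,3,0],[0.1,0,0,4,0],[0.1,0,0,5,0],[0.1,0,0,5.35,0],[0.1,0.2,0,5.35,0],[0.1,0.4,0,5.35,0],[0.1,0.6,0,5.35,0],[0.1,0.8,0,5.35,0]]]'
python3 -m crank '[[[0.1,0.2,0,0,0],[0.1,0.4,0,0,0],[0.1,0.6,0,0,0],[0.1,0.8,0,0,0],[0.1,1.0,0,0,0],[0.1,1.3,0,0,0],[0.1,1.6,0,0,0],[0.1,1.9,0,0,0],[0.1,2.2,0,0,0],[0.1,2.5,0,0,0]]]'
python3 -m crank '[[[0.1,0.3,0,0,0],[0.1,0.6,0,0,0],[0.1,0.9,0,0,0],[0.1,1.2,0,0,0],[0.1,1.5,0,0,0],[0.1,1.8,0,0,0],[0.1,2.1,0,0,0],[0.1,2.4,0,0,0],[0.1,2.7,0,0,0],[0.1,3,0,0,0]]]'
python3 -c "
from h import *
o=bot.get_obs();print((o['tool_pos'][:2]-[574.4,-168.4])@[.264,.9645]+155.7,(o['tool_pos'][:2]-[574.4,-168.4])@[.9645,-.264])"
```

```text
time: 45.8
tool_pos: [514.4, -389.8, 37.2]
tcp_rot: [3.141, 0.0, 1.304]
contact_force: [-0.2, -0.1, -3.0]
grip_width: 23.8
finger_force: 30.0
time: 46.8
tool_pos: [520.8, -365.5, 36.6]
tcp_rot: [3.141, 0.0, 1.304]
contact_force: [-0.2, -2.6, -1.8]
grip_width: 24.0
finger_force: 30.0
time: 47.8
tool_pos: [528.7, -336.5, 36.6]
tcp_rot: [-3.142, -0.0, 1.304]
contact_force: [-0.7, -3.1, -1.2]
grip_width: 23.9
finger_force: 30.0
-18.509862522402898 0.25357524714581103
```

Bar lead about 32 mm inside; smooth. I continue to about 6 mm short.

```bash
python3 -m crank '[[[0.1,0.4,0,0,0],[0.1,0.8,0,0,0],[0.1,1.2,0,0,0],[0.1,1.6,0,0,0],[0.1,2,0,0,0],[0.1,2.4,0,0,0],[0.1,2.8,0,0,0],[0.1,3.2,0,0,0],[0.1,3.6,0,0,0],[0.1,4,0,0,0]]]'; python3 -m crank '[[[0.1,0.4,0,0,0],[0.1,0.8,0,0,0],[0.1,1.2,0,0,0],[0.1,1.6,0,0,0],[0.1,2,0,0,0],[0.1,2.4,0,0,0],[0.1,2.7,0,0,0],[0.1,2.9,0,0,0],[0.1,3.1,0,0,0],[0.1,3.2,0,0,0]]]'
python3 -c "
from h import *
o=bot.get_obs();print((o['tool_pos'][:2]-[574.4,-168.4])@[.264,.9645]+155.7,o['contact_force'])"
```

```text
time: 48.8
tool_pos: [539.2, -297.9, 36.6]
tcp_rot: [-3.142, -0.0, 1.304]
contact_force: [-0.5, -3.0, -1.6]
grip_width: 24.0
finger_force: 30.0
time: 49.8
tool_pos: [547.6, -267.2, 36.6]
tcp_rot: [-3.142, -0.0, 1.304]
contact_force: [-0.6, -3.0, -1.2]
grip_width: 24.0
finger_force: 30.0
53.375234072437735 [-0.58030472 -3.01206004 -1.23719657]
```

```bash
python3 -m crank '[[[0.1,0.04,0,0,0],[0.1,0.08,0,0,0],[0.1,0.12,0,0,0],[0.1,0.16,0,0,0],[0.1,0.2,0,0,0],[0.1,0.24,0,0,0],[0.1,0.28,0,0,0],[0.1,0.32,0,0,0],[0.1,0.36,0,0,0],[0.1,0.4,0,0,0]]]'; python3 -m crank '[[[0.1,0.02,0,0,0],[0.1,0.04,0,0,0],[0.1,0.06,0,0,0],[0.1,0.08,0,0,0],[0.1,0.1,0,0,0],[0.1,0.12,0,0,0],[0.1,0.14,0,0,0],[0.1,0.16,0,0,0],[0.1,0.18,0,0,0],[0.1,0.2,0,0,0]]]'
python3 -c "
from h import *
o=bot.get_obs();print((o['tool_pos'][:2]-[574.4,-168.4])@[.264,.9645]+155.7,o['contact_force'])"
```

```text
time: 50.8
tool_pos: [548.7, -263.4, 36.6]
tcp_rot: [-3.142, -0.0, 1.304]
contact_force: [-0.7, -3.4, -1.5]
grip_width: 23.8
finger_force: 30.0
time: 51.8
tool_pos: [549.2, -261.5, 36.6]
tcp_rot: [3.142, -0.0, 1.304]
contact_force: [-0.8, -3.3, -1.3]
grip_width: 23.7
finger_force: 30.0
59.25190083300636 [-0.75640809 -3.29230279 -1.33476723]
```

```bash
python3 -m crank '[[[0.1,0.02,0,0,0],[0.1,0.04,0,0,0],[0.1,0.06,0,0,0],[0.1,0.08,0,0,0],[0.1,0.1,0,0,0],[0.1,0.12,0,0,0],[0.1,0.14,0,0,0],[0.1,0.16,0,0,0],[0.1,0.18,0,0,0],[0.1,0.2,0,0,0]]]'
python3 -c "
from h import *
o=bot.get_obs();print((o['tool_pos'][:2]-[574.4,-168.4])@[.264,.9645]+155.7,o['contact_force'])"
```

```text
time: 52.8
tool_pos: [549.6, -261.3, 37.0]
tcp_rot: [3.141, 0.002, 1.304]
contact_force: [-3.0, -8.8, 0.1]
grip_width: 23.8
finger_force: 30.0
59.51735121625535 [-2.99853659 -8.80871944  0.12378519]
```

The mid bar is at its stop (59.5 against an expected 59.6, force 9 N). I return the tool.

```bash
python3 -m crank '[[[0.1,-0.2,0,0,0],[0.1,-1,0,0,0],[0.1,-2.5,0,0,0],[0.1,-4.5,0,0,0],[0.1,-6.5,0,0,0],[0.1,-8.5,0,0,0],[0.1,-10,0,0,0],[0.1,-10.3,0,0,0],[0.1,-10.3,0,-1,0],[0.1,-10.3,0,-2.5,0]]]'
python3 -m crank '[[[0.1,0,0,-1.5,0],[0.1,0,0,-3,0],[0.1,0,0,-3.5,0],[0.1,0,0,-3.5,0],[0.1,0,0,-3.5,0],[0.1,0,0,-3.5,0],[0.1,0,0,-3.5,0],[0.1,0,0,-3.5,0],[0.1,0,0,-3.5,0],[0.1,0,0,-3.5,0]]]'
python3 -c "
from h import *
print(delta([645,-306.4,96],1.304))"
```

```text
time: 53.8
tool_pos: [522.2, -357.8, 61.6]
tcp_rot: [-3.139, -0.002, 1.304]
contact_force: [0.1, 0.0, -4.0]
grip_width: 23.7
finger_force: 30.0
time: 54.8
tool_pos: [522.5, -358.9, 96.4]
tcp_rot: [-3.141, -0.0, 1.304]
contact_force: [0.2, -0.2, -3.8]
grip_width: 24.0
finger_force: 30.0
(array([ 8.3 , 10.43,  0.04]), np.float64(-0.0))
```

```bash
python3 -m crank '[[[0.1,0.8,1,0,0],[0.1,2,2.5,0,0],[0.1,3.5,4.3,0,0],[0.1,5,6.1,0,0],[0.1,6.5,8,0,0],[0.1,7.8,9.5,0,0],[0.1,8.3,10.4,0,0],[0.1,8.3,10.4,0,0],[0.1,8.3,10.4,0.5,0],[0.1,8.3,10.4,1,0]]]'
python3 -m crank '[[[0.1,0,0,1.5,0],[0.1,0,0,3,0],[0.1,0,0,4,0],[0.1,0,0,4.6,0],[0.1,0,0,4.9,0],[0.1,0,0,5.1,0],[0.1,0,0,5.2,0],[0.1,0,0,5.3,0],[0.1,0,0,5.3,0],[0.1,0,0,5.3,0]]]'
python3 -m crank '[[[0.1,0,0,0.05,0],[0.1,0,0,0.12,0],[0.1,0,0,0.12,0],[0.6,0,0,0.12,0],[0.6,0,0,0.12,0],[0.6,0,0,0.12,0],[0.6,0,0,0.12,0],[0.6,0,0,0.12,0],[0.6,0,0,0.12,0],[0.6,0,0,-1,0]]]'
python3 -m crank '[[[0.6,0,0,-2,0],[0.6,0,0,-4,0],[0.6,0,0,-7,0],[0.6,0,0,-10,0],[0.8,0,0,-12,0],[1,0,0,-12,0],[1,0,0,-12,0],[1,0,0,-12,0],[1,0,0,-12,0],[1,0,0,-12,0]]]'
python3 - <<'E'
from off import *
o,p,P=look('w14'); print(o['tool_pos'],o['tcp_rot']); tool(P,p,o); bars(P,30,60,(380,530,-300,60)); print(delta([461.3,-92,165],1.265))
E
```

```text
time: 55.8
tool_pos: [644.2, -306.5, 86.1]
tcp_rot: [-3.141, -0.0, 1.303]
contact_force: [-0.7, 0.4, -3.4]
grip_width: 23.9
finger_force: 30.0
time: 56.8
tool_pos: [644.9, -306.4, 33.9]
tcp_rot: [3.141, 0.0, 1.304]
contact_force: [-0.0, 0.6, -3.6]
grip_width: 23.7
finger_force: 30.0
time: 57.8
tool_pos: [643.7, -305.8, 42.1]
tcp_rot: [-3.138, -0.001, 1.304]
contact_force: [1.3, -0.6, -1.1]
grip_width: 54.9
finger_force: 0.0
time: 58.8
tool_pos: [644.4, -306.1, 162.3]
tcp_rot: [-3.14, -0.001, 1.304]
contact_force: [0.1, 0.1, 0.1]
grip_width: 91.5
finger_force: 0.0
[ 644.36144892 -306.09900555  162.26681648] [-3.13958091e+00 -7.13246514e-04  1.30363743e+00]
handle 927 [ 645.7 -305. ] [22.4 31.3] 74.3 tool frame [ 1.8  1.1 90. ]
handle 69 [ 747.7 -325. ] [ 6.8 16.7] 27.4 tool frame [ 10.  102.   87.8]
blade/tip 3412 z18.5
  x25 [-8.7 12.1] 1.66
  x45 [-9.6 11.9] 1.14
  x65 [-9.5 11.7] 1.12
  x85 [-9.4 10.7] 0.63
  x105 [-9.4 11.6] 1.11
  x125 [-9.4 11.6] 1.11
  tip x155.4 [-19.9  23. ] 1.56
blob 1755 z48.2 [ 425.1 -106.6] [48.  59.8] 163.2
(array([ 15.82, -23.32,  -0.2 ]), np.float64(2.2))
```

The high bar has been knocked to about (425,-107) and still lies flat on the board. I look from above it.

```bash
python3 -c "
from h import *
print(delta([425,-106.5,165],1.277))"
```

```text
(array([ 13.47, -26.44,  -0.2 ]), np.float64(1.5))
```

```bash
python3 -m crank '[[[1,1.3,-2.6,0,0],[1,2.8,-5.5,0,0],[1,4.5,-9,0,0.5],[1,6.2,-12.4,0,1],[1,8,-15.8,0,1.5],[1,9.8,-19.2,0,1.5],[1,11.5,-22.6,0,1.5],[1,13,-25.5,0,1.5],[1,13.5,-26.4,0,1.5],[1,13.5,-26.4,0,1.5]]]'
python3 - <<'E'
from off import *
o,p,P=look('w15'); print(o['tool_pos'],o['tcp_rot']); bars(P,18,60,(340,530,-300,60)); report('w',P,p)
E
```

```text
time: 59.85
tool_pos: [425.5, -106.0, 164.0]
tcp_rot: [3.141, 0.0, 1.278]
contact_force: [1.0, -1.0, 0.0]
grip_width: 91.5
finger_force: 0.0
[ 425.54223153 -105.98811216  163.97621194] [3.14087292e+00 4.16604297e-05 1.27839651e+00]
blob 3292 z48.5 [ 423.5 -104.2] [48.9 58.7] 163.4
w
red 169 z49.1 [ 418.7 -121.6] [ 4.  57.3] 163.8
green 7251 z54.3 [597.5 -84.8] [ 81.3 173.8] 75.0
```

View pics/w15.png

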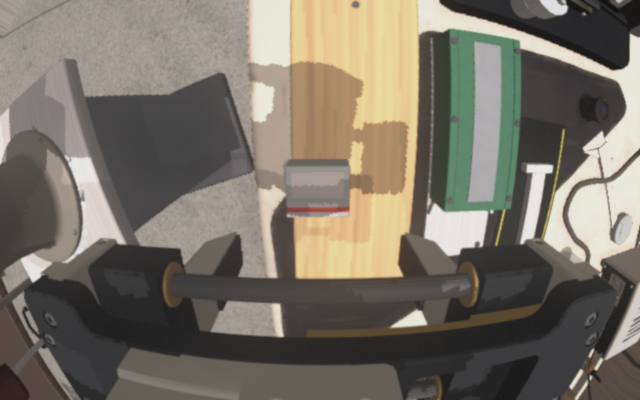

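High bar at (318,188), flush with the board's near edge. Grip it.

```bash
python3 -m crank '[[[0.95,0.1,-0.25,2,0],[0.95,0.1,-0.25,4,0],[0.95,0.1,-0.25,6.5,0],[0.95,0.1,-0.25,9,0],[0.95,0.1,-0.25,11.5,0],[0.95,0.1,-0.25,13,0],[0.95,0.1,-0.25,14,0],[0.95,0.1,-0.25,14.5,0],[0.95,0.1,-0.25,14.7,0],[0.95,0.1,-0.25,14.7,0]]]'
python3 -m crank '[[[0.5,0,0,0,0],[0.5,0,0,0,0],[0.5,0,0,0,0],[0.5,0,0,0,0],[0.5,0,0,0,0],[0.5,0,0,0,0],[0.5,0,0,0,0],[0.5,0,0,0,0],[0.5,0,0,0,0],[0.5,0,0,0,0]]]'
python3 -m crank '[[[0.5,0,0,-1,0],[0.5,0,0,-2,0],[0.5,0,0,-4,0],[0.5,0,0,-6,0],[0.5,0,0,-7,0],[0.5,0,0,-7,0],[0.5,0,0,-7,0],[0.5,0,0,-7,0],[0.5,0,0,-7,0],[0.5,0,0,-7,0]]]'
python3 -c "
from h import *
print(delta([562.6,-213,88],1.304))"
```

```text
time: 60.9
tool_pos: [424.2, -105.1, 16.8]
tcp_rot: [3.141, -0.0, 1.277]
contact_force: [1.0, -0.1, 0.3]
grip_width: 87.5
finger_force: 0.0
time: 61.9
tool_pos: [423.7, -104.7, 16.9]
tcp_rot: [3.141, -0.0, 1.278]
contact_force: [-0.4, 1.0, 5.9]
grip_width: 59.9
finger_force: 30.0
time: 62.9
tool_pos: [423.3, -104.6, 86.0]
tcp_rot: [-3.14, -0.0, 1.277]
contact_force: [0.0, 0.3, -5.1]
grip_width: 60.0
finger_force: 30.0
(array([-6.35, 16.47, -0.22]), np.float64(-1.5))
```

```bash
python3 -m crank '[[[0.5,-0.6,1.6,-0.2,0],[0.5,-1.5,4,-0.2,0],[0.5,-2.7,7,-0.2,-0.5],[0.5,-3.9,10,-0.2,-1],[0.5,-5,13,-0.2,-1.5],[0.5,-6,15.5,-0.2,-1.5],[0.5,-6.3,16.4,-0.2,-1.5],[0.5,-6.3,16.4,-0.2,-1.5],[0.5,-6.3,16.4,-0.2,-1.5],[0.5,-6.3,16.4,-0.2,-1.5]]]'
python3 - <<'E'
from off import *
o,p,P=look('w16'); print(o['tool_pos'],o['tcp_rot']); offs(P,o,119); print(delta([562.4,-212.8,13.5],1.304))
E
```

```text
time: 63.9
tool_pos: [561.4, -211.5, 88.4]
tcp_rot: [-3.14, -0.001, 1.304]
contact_force: [-0.4, 0.3, -4.4]
grip_width: 59.6
finger_force: 30.0
[ 561.36804334 -211.533649     88.37311346] [-3.13999571e+00 -5.37997536e-04  1.30399775e+00]
roof 52 [-38.3  41.3] 1.53
roof 70 [-38.3  41.1] 1.38
roof 90 [-38.5  41.2] 1.32
bar 0 [-29.8  30.2] 0.21 -31.7
bar 6 [-29.9  30.9] 0.49 -31.8
bar 12 [-33.4  33.2] -0.07 -31.7
bar 18 [-28.8  29.3] 0.28 -31.6
bar 24 [-28.6  28.9] 0.17 -30.8
bar x [-24.1  24.9]
(array([-0.09,  0.12,  7.51]), np.float64(0.0))
```

```bash
python3 -m crank '[[[0.5,-0.05,0.11,1,0],[0.5,-0.05,0.11,2.5,0],[0.5,-0.05,0.11,4,0],[0.5,-0.05,0.11,5.5,0],[0.5,-0.05,0.11,6.5,0],[0.5,-0.05,0.11,7,0],[0.5,-0.05,0.11,7.3,0],[0.5,-0.05,0.11,7.5,0],[0.5,-0.05,0.11,7.5,0],[0.5,-0.05,0.11,7.5,0]]]'
python3 -m crank '[[[0.5,0,0,0.03,0],[0.5,0,0,0.06,0],[0.5,0,0,0.09,0],[0.5,0,0,0.1,0],[0.5,0,0,0.1,0],[0.5,0,0,0.1,0],[0.5,0,0,0.1,0],[0.5,0,0,0.1,0],[0.5,0,0,0.1,0],[0.5,0,0,0.1,0]]]'
```

```text
time: 64.95
tool_pos: [563.6, -213.4, 14.1]
tcp_rot: [3.141, 0.0, 1.304]
contact_force: [0.0, -0.6, -4.7]
grip_width: 59.6
finger_force: 30.0
time: 65.95
tool_pos: [563.4, -213.3, 12.6]
tcp_rot: [3.142, -0.0, 1.304]
contact_force: [-0.4, 0.5, -3.3]
grip_width: 59.7
finger_force: 30.0
```

```bash
python3 -m crank '[[[0.5,0,-0.05,0,0],[0.5,0,-0.1,0,0],[0.5,0,-0.1,0.04,0],[0.5,0,-0.1,0.07,0],[0.5,0,-0.1,0.07,0],[0.5,0,-0.1,0.07,0],[0.5,0,-0.1,0.07,0],[0.5,0,-0.1,0.07,0],[0.5,0,-0.1,0.07,0],[0.5,0,-0.1,0.07,0]]]'
python3 -m crank '[[[0.78,0,0,0,0],[0.78,0,0,0,0],[0.78,0,0,0,0],[0.78,0,0,0,0],[0.78,0,0,0,0],[0.78,0,0,0,0],[0.8,0,0,-2,0],[0.8,0,0,-5,0],[0.8,0,0,-9,0],[0.8,0,0,-13,0]]]'
python3 -m crank '[[[0.8,0,0,-1,0],[0.8,0,0,-1.8,0],[0.8,0,0,-1.8,0],[0.8,0,0,-1.8,0],[0.8,0,0,-1.8,0],[0.8,0,0,-1.8,0],[0.8,0,0,-1.8,0],[0.8,0,0,-1.8,0],[0.8,0,0,-1.8,0],[0.8,0,0,-1.8,0]]]'
python3 - <<'E'
from off import *
o,p,P=look('w17'); print(o['tool_pos'],o['tcp_rot'],o['grip_width']); offs(P,o,43.5); tool(P,p,o)
print(delta([645.5,-306.4,157.6],1.304))
E
```

```text
time: 66.95
tool_pos: [562.4, -213.0, 11.9]
tcp_rot: [-3.142, -0.0, 1.304]
contact_force: [-0.2, -0.4, -3.0]
grip_width: 59.7
finger_force: 30.0
time: 67.95
tool_pos: [562.0, -212.8, 142.9]
tcp_rot: [-3.14, -0.0, 1.304]
contact_force: [1.2, -0.8, -0.2]
grip_width: 73.4
finger_force: 0.0
time: 68.95
tool_pos: [562.4, -213.0, 159.9]
tcp_rot: [3.142, -0.0, 1.304]
contact_force: [0.2, 0.3, 0.2]
grip_width: 73.1
finger_force: 0.0
[ 562.39761239 -213.01367636  159.90300257] [ 3.14154165e+00 -7.79384592e-05  1.30366351e+00] 73.09440586436061
roof 52 [-39.9  39.6] -0.18
roof 70 [-39.6  40. ] 0.15
roof 90 [-40.2  39.7] -0.25
bar 0 [-28.6  28.9] 0.11 116.2
bar 6 [-29.4  29.8] 0.18 116.2
bar 12 [-29.   29.6] 0.28 116.2
bar 18 [-28.9  29.3] 0.17 116.4
bar 24 [-28.6  29.1] 0.25 117.0
bar x [-23.8  24.6]
blade/tip 2879 z18.5
  x-43 [ 93.7 114.8] 104.25
  x-23 [ 93.  114.4] 103.7
  x-3 [ 94.  114.2] 104.1
  x17 [ 93.6 114.5] 104.08
  x37 [ 93.3 115.2] 104.21
  x57 [ 93.9 115.1] 104.48
  tip x87.1 [ 82.7 126.6] 104.65
(array([-6.81, 10.48,  0.23]), np.float64(-0.0))
```

The high bar is aligned and the tool unmoved. Fetch the tool.

```bash
python3 -m crank '[[[0.8,-1,1.5,0,0],[0.8,-2.5,3.5,0,0],[0.8,-4,6,0,0],[0.8,-5.5,8,0,0],[0.8,-6.5,9.8,0,0],[0.8,-6.8,10.4,0,0],[0.8,-6.8,10.4,0,0],[0.8,-6.8,10.4,0,0],[0.8,-6.8,10.4,0,0],[0.8,-6.8,10.4,0,0]]]'
python3 - <<'E'
from off import *
o,p,P=look('w18'); print(o['tool_pos'],o['tcp_rot']); tool(P,p,o)
E
```

```text
time: 70.0
tool_pos: [644.5, -305.4, 160.4]
tcp_rot: [3.141, -0.0, 1.304]
contact_force: [-0.3, -0.1, -0.2]
grip_width: 73.4
finger_force: 0.0
[ 644.52430389 -305.3845802   160.3825648 ] [ 3.14142928e+00 -1.11644874e-04  1.30413930e+00]
handle 974 [ 645.5 -305.5] [22.3 32.8] 75.1 tool frame [ 1.3  1.1 88.2]
handle 63 [ 746.8 -324.7] [ 5.1 15.7] 32.5 tool frame [  9.5 102.1  87.1]
blade/tip 3472 z18.5
  x25 [-9.7 12. ] 1.17
  x45 [-9.5 11.8] 1.14
  x65 [-9.4 11.7] 1.12
  x85 [-9.4 10.6] 0.63
  x105 [-9.3 11.6] 1.12
  x125 [-10.3  11.5] 0.61
  tip x154.8 [-20.7  22.9] 1.09
```

```bash
python3 -m crank '[[[0.8,-0.05,0.06,2,0],[0.8,-0.05,0.06,4,0],[0.8,-0.05,0.06,6,0],[0.8,-0.05,0.06,8,0],[0.8,-0.05,0.06,10,0],[0.8,-0.05,0.06,11.5,0],[0.8,-0.05,0.06,12.2,0],[0.8,-0.05,0.06,12.7,0],[0.8,-0.05,0.06,12.7,0],[0.8,-0.05,0.06,12.7,0]]]'
python3 -m crank '[[[0.1,0,0,0,0],[0.1,0,0,0,0],[0.1,0,0,0,0],[0.1,0,0,0,0],[0.1,0,0,0,0],[0.1,0,0,0,0],[0.1,0,0,0,0],[0.1,0,0,0,0],[0.1,0,0,0,0],[0.1,0,0,0,0]]]'
python3 -m crank '[[[0.1,0,0,-1,0],[0.1,0,0,-2.5,0],[0.1,0,0,-4.5,0],[0.1,0,0,-5.7,0],[0.1,-2,-1,-5.7,0],[0.1,-4.5,-2.5,-5.7,0],[0.1,-7,-4.5,-5.7,0],[0.1,-9.5,-7,-5.7,0],[0.1,-11.5,-9,-5.7,0],[0.1,-12.5,-10.45,-5.7,0]]]'
python3 -m crank '[[[0.1,0,0,0,0],[0.1,0,0,0,0],[0.1,0,0,0,0],[0.1,0,0,0,0],[0.1,0,0,0,0],[0.1,0,0,0,0],[0.1,0,0,0,0],[0.1,0,0,0,0],[0.1,0,0,0,0],[0.1,0,0,0,0]]]'
python3 - <<'E'
from off import *
o,p,P=look('w19'); print(o['tool_pos'],o['tcp_rot'],o['grip_width'])
print(delta([511.7,-398,36.5],1.304),(o['tool_pos'][:2]-[574.4,-168.4])@[.264,.9645]+155.7)
Rm=R.from_euler('xyz',o['tcp_rot']).as_matrix(); T=(P-o['tool_pos'])@Rm
for a in (50,80,110,125):
    b=(abs(T[...,0]-a)<6)&(abs(T[...,1])<25)&(abs(P[...,2]-75)<8)
    if b.sum()>10: print('blade',a,np.percentile(T[b],[1,99],axis=0).round(1)[:,1],np.median(T[b][:,2]).round(1))
E
```

```text
time: 71.05
tool_pos: [645.7, -306.9, 33.8]
tcp_rot: [3.14, 0.0, 1.304]
contact_force: [-0.2, -0.4, 0.2]
grip_width: 73.4
finger_force: 0.0
time: 72.05
tool_pos: [645.1, -306.7, 32.8]
tcp_rot: [-3.141, -0.0, 1.304]
contact_force: [-0.6, -0.5, 1.0]
grip_width: 23.8
finger_force: 30.0
time: 73.05
tool_pos: [509.6, -401.3, 90.8]
tcp_rot: [3.141, 0.001, 1.302]
contact_force: [-1.1, 0.3, -3.6]
grip_width: 23.7
finger_force: 30.0
time: 74.05
tool_pos: [511.4, -399.7, 89.9]
tcp_rot: [-3.142, -0.0, 1.304]
contact_force: [-0.2, -0.2, -3.1]
grip_width: 23.9
finger_force: 30.0
[ 511.3524294  -399.70416819   89.87458534] [-3.14159212e+00 -8.46164800e-05  1.30353052e+00] 23.88387917030526
(array([ 0.17, -0.01,  5.34]), np.float64(-0.0)) -84.03742885893493
blade 50 [-10.5  11. ] 14.4
blade 80 [-10.3  11.2] 14.4
blade 110 [-10.7  11.1] 14.5
blade 125 [-10.7  10.6] 14.5
```

```bash
python3 -m crank '[[[0.1,0,0,1,0],[0.1,0,0,2,0],[0.1,0,0,3,0],[0.1,0,0,4,0],[0.1,0,0,5,0],[0.1,0,0,5.35,0],[0.1,0.2,0,5.35,0],[0.1,0.4,0,5.35,0],[0.1,0.6,0,5.35,0],[0.1,0.8,0,5.35,0]]]'
python3 -m crank '[[[0.1,0.2,0,0,0],[0.1,0.4,0,0,0],[0.1,0.6,0,0,0],[0.1,0.8,0,0,0],[0.1,1.0,0,0,0],[0.1,1.3,0,0,0],[0.1,1.6,0,0,0],[0.1,1.9,0,0,0],[0.1,2.2,0,0,0],[0.1,2.5,0,0,0]]]'
python3 -m crank '[[[0.1,0.3,0,0,0],[0.1,0.6,0,0,0],[0.1,0.9,0,0,0],[0.1,1.2,0,0,0],[0.1,1.5,0,0,0],[0.1,1.8,0,0,0],[0.1,2.1,0,0,0],[0.1,2.4,0,0,0],[0.1,2.7,0,0,0],[0.1,3,0,0,0]]]'
python3 -c "
from h import *
o=bot.get_obs();print((o['tool_pos'][:2]-[574.4,-168.4])@[.264,.9645]+155.7,(o['tool_pos'][:2]-[574.4,-168.4])@[.9645,-.264])"
```

```text
time: 75.1
tool_pos: [513.8, -391.9, 37.0]
tcp_rot: [3.141, 0.0, 1.304]
contact_force: [-0.0, 0.3, -4.0]
grip_width: 23.9
finger_force: 30.0
time: 76.1
tool_pos: [520.3, -367.6, 36.5]
tcp_rot: [3.141, 0.0, 1.304]
contact_force: [-1.4, -3.1, -1.3]
grip_width: 24.0
finger_force: 30.0
time: 77.1
tool_pos: [528.1, -338.7, 36.4]
tcp_rot: [3.142, -0.0, 1.304]
contact_force: [-0.9, -4.4, -0.1]
grip_width: 23.9
finger_force: 30.0
-20.743206653246347 0.2735708622419679
```

```bash
python3 -m crank '[[[0.1,0.3,0,0,0],[0.1,0.6,0,0,0],[0.1,0.9,0,0,0],[0.1,1.2,0,0,0],[0.1,1.4,0,0,0],[0.1,1.6,0,0,0],[0.1,1.7,0,0,0],[0.1,1.8,0,0,0],[0.1,1.9,0,0,0],[0.1,1.95,0,0,0]]]'
python3 -m crank '[[[0.1,0.04,0,0,0],[0.1,0.08,0,0,0],[0.1,0.12,0,0,0],[0.1,0.16,0,0,0],[0.1,0.2,0,0,0],[0.1,0.24,0,0,0],[0.1,0.28,0,0,0],[0.1,0.32,0,0,0],[0.1,0.36,0,0,0],[0.1,0.4,0,0,0]]]'
python3 -c "
from h import *
o=bot.get_obs();print((o['tool_pos'][:2]-[574.4,-168.4])@[.264,.9645]+155.7,o['contact_force'])"
```

```text
time: 78.1
tool_pos: [533.2, -320.0, 36.4]
tcp_rot: [3.142, -0.0, 1.304]
contact_force: [-1.5, -3.8, -0.9]
grip_width: 24.2
finger_force: 30.0
time: 79.1
tool_pos: [534.3, -316.2, 36.4]
tcp_rot: [3.142, -0.0, 1.304]
contact_force: [-0.9, -3.9, -0.5]
grip_width: 23.8
finger_force: 30.0
2.5621054791967026 [-0.88668274 -3.90547656 -0.45242151]
```

```bash
for i in 1 2; do python3 -m crank '[[[0.1,0.02,0,0,0],[0.1,0.04,0,0,0],[0.1,0.06,0,0,0],[0.1,0.08,0,0,0],[0.1,0.1,0,0,0],[0.1,0.12,0,0,0],[0.1,0.14,0,0,0],[0.1,0.16,0,0,0],[0.1,0.18,0,0,0],[0.1,0.2,0,0,0]]]'; done
python3 -c "
from h import *
o=bot.get_obs();print((o['tool_pos'][:2]-[574.4,-168.4])@[.264,.9645]+155.7,o['contact_force'])"
```

```text
time: 80.1
tool_pos: [534.7, -314.6, 36.5]
tcp_rot: [3.141, 0.0, 1.304]
contact_force: [-1.9, -5.9, -0.0]
grip_width: 24.0
finger_force: 30.0
time: 81.1
tool_pos: [535.0, -314.5, 37.0]
tcp_rot: [3.14, 0.003, 1.304]
contact_force: [-5.0, -11.8, 0.7]
grip_width: 23.8
finger_force: 30.0
4.36586901414546 [ -5.00064443 -11.7747887    0.73369311]
```

The high bar is at its stop (4.4 against an expected 4.5, 13 N). Put the tool back.

```bash
python3 -m crank '[[[0.1,-0.2,0,0,0],[0.1,-1,0,0,0],[0.1,-2.5,0,0,0],[0.1,-4,0,0,0],[0.1,-4.8,0,0,0],[0.1,-4.8,0,0,0],[0.1,-4.8,0,-1.5,0],[0.1,-4.8,0,-3,0],[0.1,-4.8,0,-4.5,0],[0.1,-4.8,0,-5.9,0]]]'
python3 -m crank '[[[0.1,0,0,0,0],[0.1,0,0,0,0],[0.1,0,0,0,0],[0.1,0,0,0,0],[0.1,0,0,0,0],[0.1,0,0,0,0],[0.1,0,0,0,0],[0.1,0,0,0,0],[0.1,0,0,0,0],[0.1,0,0,0,0]]]'
python3 -c "
from h import *
print(delta([645,-306.4,96],1.304))"
```

```text
time: 82.1
tool_pos: [523.1, -358.2, 97.3]
tcp_rot: [3.141, 0.0, 1.304]
contact_force: [-0.0, -0.2, -3.3]
grip_width: 23.8
finger_force: 30.0
time: 83.1
tool_pos: [522.6, -358.7, 95.4]
tcp_rot: [3.142, -0.0, 1.304]
contact_force: [0.4, -1.0, -3.2]
grip_width: 23.8
finger_force: 30.0
(array([ 8.27, 10.42, -0.06]), np.float64(-0.0))
```

```bash
python3 -m crank '[[[0.1,0.8,1,0,0],[0.1,2,2.5,0,0],[0.1,3.5,4.3,0,0],[0.1,5,6.1,0,0],[0.1,6.5,8,0,0],[0.1,7.8,9.5,0,0],[0.1,8.3,10.4,0,0],[0.1,8.3,10.4,0,0],[0.1,8.3,10.4,0.5,0],[0.1,8.3,10.4,1,0]]]'
python3 -m crank '[[[0.1,0,0,1.5,0],[0.1,0,0,3,0],[0.1,0,0,4,0],[0.1,0,0,4.6,0],[0.1,0,0,4.9,0],[0.1,0,0,5.1,0],[0.1,0,0,5.2,0],[0.1,0,0,5.25,0],[0.1,0,0,5.25,0],[0.1,0,0,5.25,0]]]'
python3 -m crank '[[[0.1,0,0,0.05,0],[0.1,0,0,0.1,0],[0.1,0,0,0.1,0],[0.6,0,0,0.1,0],[0.6,0,0,0.1,0],[0.6,0,0,0.1,0],[0.6,0,0,0.1,0],[0.6,0,0,0.1,0],[0.6,0,0,0.1,0],[0.6,0,0,-1,0]]]'
python3 -m crank '[[[0.6,0,0,-2,0],[0.6,0,0,-4,0],[0.6,0,0,-7,0],[0.6,0,0,-10,0],[0.8,0,0,-12,0],[1,0,0,-12,0],[1,0,0,-12,0],[1,0,0,-12,0],[1,0,0,-12,0],[1,0,0,-12,0]]]'
python3 - <<'E'
from off import *
o,p,P=look('w20'); print(o['tool_pos'],o['tcp_rot']); tool(P,p,o); print(delta([535,-313,160],1.304))
E
```

```text
time: 84.1
tool_pos: [644.3, -306.2, 84.9]
tcp_rot: [-3.141, -0.0, 1.303]
contact_force: [-0.3, 0.2, -3.5]
grip_width: 24.1
finger_force: 30.0
time: 85.1
tool_pos: [645.0, -306.1, 33.3]
tcp_rot: [3.141, 0.0, 1.304]
contact_force: [0.3, -0.9, -3.6]
grip_width: 23.7
finger_force: 30.0
time: 86.1
tool_pos: [643.8, -305.5, 41.4]
tcp_rot: [-3.138, -0.001, 1.304]
contact_force: [-0.4, 0.3, -1.2]
grip_width: 55.2
finger_force: 0.0
time: 87.1
tool_pos: [644.5, -305.9, 161.6]
tcp_rot: [-3.14, -0.001, 1.304]
contact_force: [0.7, 0.1, -0.4]
grip_width: 91.5
finger_force: 0.0
[ 644.46257164 -305.85594141  161.57467117] [-3.13960788e+00 -6.93473663e-04  1.30360285e+00]
handle 953 [ 645.8 -305.1] [22.4 33. ] 73.9 tool frame [ 1.8  1.1 89.4]
handle 72 [ 746.7 -325.5] [ 6.8 16.9] 34.5 tool frame [ 10.3 102.9  87.3]
blade/tip 3428 z18.5
  x25 [-9.1 12. ] 1.46
  x45 [-9.6 11.9] 1.14
  x65 [-9.5 11.7] 1.12
  x85 [-9.4 10.7] 0.64
  x105 [-9.4 11.6] 1.12
  x125 [-9.3 11.5] 1.1
  tip x155.2 [-19.8  23. ] 1.57
(array([ -3.58, -10.38,   0.2 ]), np.float64(-0.0))
```

```bash
python3 - <<'E'
from off import *
o,p,P=look('w21'); Rm=R.from_euler('xyz',o['tcp_rot']).as_matrix(); T=(P-o['tool_pos'])@Rm
q=masks(p)['yel']&(P[...,2]<14)&(abs(T[...,1])<70)
for s in (-1,1):
    t=T[q&(np.sign(T[...,1])==s)]; print('pad line',s,np.median(t[:,1]).round(1),np.percentile(t[:,0],[1,99]).round(0),np.polyfit(t[:,0],t[:,1],1).round(4))
E
```

```text
pad line -1 -34.6 [101. 189.] [  0.0604 -44.0306]
pad line 1 44.0 [ 11. 190.] [ 0.0607 36.0946]
```

View pics/w21.png

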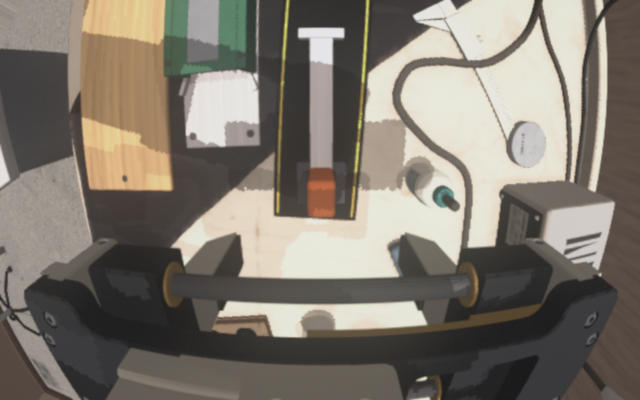

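```bash
python3 - <<'E'
from off import *
print(onplane('top',[(370.9,162.1),(291.5,136.7),(331.2,149.4)],4), onplane('wrist',[(315,216)],4))
E
```

```text
[[ 626.71549653 -341.85815928    4.        ]
 [ 704.02820536 -114.0905841     4.        ]
 [ 665.07912417 -228.83676118    4.        ]] [[ 628.95603186 -342.80884164    4.        ]]
```

The tool stands 79 mm from the pad's middle and about 5 mm off its centre line, rotated 0.06 rad. The plate is empty at (222,110) and the gripper is clear. Hand in.

```bash
python3 -c "
from plant import bot
print(bot.close_job())"
```

```text
the job is handed in; nothing more can be done
None
```

I loaded the low, mid and high bars in that order, pushing each with the tool until it stopped within about 1 mm of its expected depth (judged from tool position and force, not seen inside the tunnel), stood the tool back on its pad, didn't touch the bystanders, and handed the job in at about 87 s of the 210 s limit; no verdict was returned.

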